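# Load the housing covers into the one-way magazine

### The arm

A 6-joint arm with a two-finger parallel gripper is mounted at the origin on a cart in front of the work surface, level with it; the furniture and walls round the work are solid. World frame = base frame: x ahead of the robot, y to its left, z up, the work surface at z = 0. Lengths are in mm, angles in degrees, forces in N, time in s.
With the tool pointing down it reaches from about 300 to 850 mm from the base axis. Payload 4.2 kg.
Tool frame: the origin (TCP) lies at the very end of the fingers, on their centre line; the grasp point (between the pads) lies 19 mm behind it (env.grasp_offset is the distance from the TCP to the grasp point, in mm); z points along the fingers, y is the line along which they close (so a half turn about z gives the same grasp; the last joint's range is limited). The gripper opens to 91 mm and grips with 3 to 60 N. Pads are 32 mm wide; open, the fingers measure 118 mm over their backs; the gripper's body (76 mm by 178 mm) begins 60 mm behind the grasp point.
Start: joints at [66.234, 18.312, 89.639, -0, 72.044, -1.146], TCP at [221.162, 530.783, 213.976] pointing down, gripper open.
Joint ranges: [-177.97, 177.97], [-48.28, 115.42], [12.27, 149.76], [-77.06, 257.06], [2.81, 150.46], [-146.56, 146.56]. Speed limits (degrees/s): [147.25, 147.25, 180, 180, 180, 180].

### API

Orientations are given as [roll, pitch, yaw] about the fixed x, y, z axes, in that order (R = Rz(yaw) Ry(pitch) Rx(roll)).
In Python, from workcell import env gives the robot as it stands. The module is installed in compiled form; this text tells all that it offers.
- The arm moves only by the tool send_rows, never from a script. Its argument "motion" is a list of rows, each an object of numbers: "tx", "ty", "tz": the shift along the tool's x, y, z in units of 500 mm (1.0 is 500 mm); "rx", "ry", "rz": the turn, a rotation vector about the tool's x, y, z in units of 30 degrees (1.0 is 30 degrees); "gripper": the closure, from -1 (fully open) to 1 (shut). In form: [{"tx": .., "ty": .., "tz": .., "rx": .., "ry": .., "rz": .., "gripper": ..}, ...]. A call has 1 to 12 rows; each row shifts and turns the commanded pose from where the row before left it, along the tool's axes as they then stand; what a row does not reach is not made up. A row lasts 1/8 s, in which the tool goes at most 62.5 mm and 10.7 degrees, less where a joint would pass 70% of its speed; a pose out of reach is approached as far as the arm can. A call with a number of a shift or a turn outside -1 to 1 is refused whole. A call with a gripper value outside its range is refused whole. The fingers move at their own pace and stop on an object; "grip_force" is the grip in N (left out, the last holds). Time passes only in rows, so rows that do not move let the fingers close. It gives the time, the measured TCP pose, the force, the opening and the grip force at its end, in the units of the state.
- env.state(): the state, without advancing time (a new reading comes with each control period).
- env.grab_frame(name): name is "scene" or "top" or "wrist"; returns a dict with "frame" (420x560x3 uint8, red, green, blue), "vertical_fov" (degrees; the focal length in pixels is half the picture's height over the tangent of half this angle, whatever the lens; pixels are square), "cx", "cy" (the principal point, pixels), "rvec" (rotation vector, rad) and "tvec" (3), from world to camera coordinates, as OpenCV has them; the wrist camera has in their place "T_tool_cam" (4x4, takes a point from camera to tool coordinates, whose origin is the TCP and whose axes are the flange's). Camera axes: x right, y down, z forward; pixel columns grow to the right and rows downward; lengths in mm; the calibration is good to about 2 mm. A picture is of the moment at which its call begins: read the wrist's pose just before it. There is no depth.
- env.job_done(): hands the job in; it is judged then, once.
The state is a dict: "time_s": time; "qpos": joint angles; "qvel": joint speeds; "effort": joint torques, N m; "ee_pos": TCP position; "ee_rot": TCP orientation; "force": force on the tool from outside, world axes, zero at the start; "torque": the same for the moment, N m; "gripper_width": finger opening in mm; "gripper_force": force on a finger pad.
Only numpy, scipy, OpenCV 4.12 (cv2) and the standard library are available. Lean on these libraries where they do the work, as an engineer would, in place of code of your own. Each camera call takes 0.05 s, during which the arm holds its last target. There are 200 camera calls.

### The job

Take the white remote control off the feed magazine's entry and lay it on the desk beside the magazine, well clear of it. Then load every aluminium housing cover into the magazine: turn each over so that its open side faces down, set it in the open entry and push it along the track until it is wholly past the sprung pawl and the pawl has clicked out behind it. All covers must end in the magazine beyond the pawl, flat on the track with the open side down; leave the green circuit board where it lies.

Things in the scene. Friction and masses are not known exactly. Their poses are not given: they have to be found in the camera images.
- magazine: fixed one-way feed magazine: grey base plate 350 x 100 mm with a straight track 53 mm wide between two low rails (8 mm above the track's floor, 5 mm thick). Origin: on the desk, under the middle of the track's near end. x along the track from the open entry to the far end, y left, z up. Floor 4 mm above the desk. From x = 0 to 112 mm (the entry) the track is open above
- magazine_mouth (a point): middle of the track floor at the mouth of the clear plastic tunnel (magazine x = 112 mm). The tunnel runs on to an end stop at x = 325 mm; 64 mm wide outside, roof underside 52 mm and top 55 mm above the floor. It holds three covers one behind the other and can only be filled along the track
- magazine_entry (a point): where the centre of an upside-down cover lies when just set on the floor of the entry, short of the pawl: magazine x = 42 mm, y = 0, 27 mm above the desk; axes as the magazine's
- magazine_gate (a point): middle of the track floor level with the pawl's tip (magazine x = 104 mm, 4 mm above the desk). A cover is past the pawl when its rear end (33 mm behind its centre) is beyond this point
- pawl (a joint): sprung brass pawl on the right (-y) of the track, upright hinge at magazine x = 72 mm; a bar 36 mm long, 9 to 19 mm above the floor, slanting forward into the track, tip 12 mm inside the right rail. Rad: 0 = sprung out, about 0.2 to 0.45 = pressed aside by a passing cover (1 to 3 N); it clicks back to 0 behind the cover's rear and blocks the way back
- remote_mid (a point): centre of a remote control (white, flat, 38 mm wide along its x, 115 mm long along its y, 14 mm high, 0.08 kg), lying flat across the rails of the entry at the start, its length roughly across the track
- board_mid (a point): centre of a bare green circuit board, 68 x 102 x 20 mm, lying on the desk: a bystander that must stay where it is
- cover_0_mid (a point): centre of an aluminium housing cover (2 or 3 are present, all alike): a five-sided box 66 mm long (its x), 46 mm wide (y), 46 mm deep (z), walls 3 mm, about 0.18 kg; its +z points out of its open side. Starts on the desk, open side up. Its outer sides are flat: it also stands on an end or lies on a side. Either end may go first into the track
- cover_1_mid (a point): centre of an aluminium housing cover (2 or 3 are present, all alike): a five-sided box 66 mm long (its x), 46 mm wide (y), 46 mm deep (z), walls 3 mm, about 0.18 kg; its +z points out of its open side. Starts on the desk, open side up. Its outer sides are flat: it also stands on an end or lies on a side. Either end may go first into the track
- cover_2_mid (a point): centre of an aluminium housing cover (2 or 3 are present, all alike): a five-sided box 66 mm long (its x), 46 mm wide (y), 46 mm deep (z), walls 3 mm, about 0.18 kg; its +z points out of its open side. Starts on the desk, open side up. Its outer sides are flat: it also stands on an end or lies on a side. Either end may go first into the track

How it is judged (in metres and radians):
At the end, for the whole second after the job is handed in: every cover present lies on the track, open side down (within 8 degrees), its centre beyond magazine x = 134 mm, at rest; pawl sprung out (under 0.08 rad); the remote lies on the desk, its centre over 80 mm to the side of the track's middle line or over 60 mm short of its near end (height (world z) of remote_mid below 0.014 m and (y of remote_mid in the frame of magazine above 0.08 m or y of remote_mid in the frame of magazine below -0.08 m or x of remote_mid in the frame of magazine below -0.06 m) and value of joint pawl below 0.08 rad and angle between each of cover_0_mid, cover_1_mid, cover_2_mid's own z axis and vertical above 3 rad and x of cover_0_mid in the frame of magazine between 0.134 and 0.3 m and y of cover_0_mid in the frame of magazine between -0.008 and 0.008 m and z of each of cover_0_mid, cover_1_mid, cover_2_mid in the frame of magazine below 0.032 m and linear speed of each of cover_0, cover_1, cover_2 below 0.02 m/s and x of cover_1_mid in the frame of magazine between 0.134 and 0.3 m and y of cover_1_mid in the frame of magazine between -0.008 and 0.008 m and x of cover_2_mid in the frame of magazine between 0.134 and 0.3 m and y of cover_2_mid in the frame of magazine between -0.008 and 0.008 m); the robot touches nothing.
It fails at once if the green circuit board is moved by more than 30 mm (distance of board_mid from where it was at the start of the episode above 0.03 m).
Of cover_0, cover_1, cover_2 only 2 to 3 are there at a start; the rules pass over those that are not, and their reading is None.
At some moment in a run one of cover_0, cover_1, cover_2 may be knocked a few centimetres aside while the robot is not near it.
Once in a run the grip may slacken for a moment while it holds something.
It also fails if it takes over 210 s, if anything falls off the work surface, if the arm or the gripper's body presses on something with over 40 N, if the wrist force passes 120 N, or if a joint passes its speed limit or range.

## Working session

There is one attempt and no reset: what is moved stays moved. The work goes in short steps, Python scripts to look and compute and a tool call to move; the robot and the scene stay as the last step left them, time stands still between calls to the robot, and variables do not carry over. Pictures are saved under pics/ and viewed, at most 14 in all, crops included, and the job is handed in when it is done.

Besides the shell and the picture viewer there is one more tool, called after "Call:" as a command line: name --argument value ..., lists and objects as JSON in quotes. send_rows: Moves the arm, as the interface text tells. Shifts and turns lie within -1 to 1; 1 stands for 500 mm of shift or 30 degrees of turn. Its arguments: {"type":"object","properties":{"motion":{"type":"array"},"grip_force":{"type":"number"}},"required":["motion"]}

```bash
mkdir -p pics; ls; cat > h.py <<'E'
import numpy as np, cv2
from workcell import env
from scipy.spatial.transform import Rotation as R
def grab(n,fn=None):
    s=env.state(); d=env.grab_frame(n)
    if fn: cv2.imwrite('pics/'+fn, cv2.cvtColor(d['frame'],cv2.COLOR_RGB2BGR))
    h,w=d['frame'].shape[:2]; f=h/2/np.tan(np.radians(d['vertical_fov'])/2)
    if n=='wrist':
        T=np.eye(4); T[:3,:3]=R.from_euler('xyz',s['ee_rot'],degrees=True).as_matrix(); T[:3,3]=s['ee_pos']
        M=np.linalg.inv(T@np.array(d['T_tool_cam']))
    else:
        M=np.eye(4); M[:3,:3]=R.from_rotvec(np.ravel(d['rvec'])).as_matrix(); M[:3,3]=np.ravel(d['tvec'])
    K=np.array([[f,0,d['cx']],[0,f,d['cy']],[0,0,1]])
    return dict(img=d['frame'],M=M,K=K)
def ray(c,uv,z):
    Rw=c['M'][:3,:3].T; o=-Rw@c['M'][:3,3]
    v=Rw@np.linalg.inv(c['K'])@[uv[0],uv[1],1]
    return o+v*(z-o[2])/v[2]
def proj(c,P):
    p=(c['M'][:3,:3]@np.atleast_2d(P).T).T+c['M'][:3,3]; p=p@c['K'].T
    return p[:,:2]/p[:,2:]
E
python3 - <<'E'
from h import *
s=env.state();print(s)
for n in('scene','top'):
    c=grab(n,n+'0.png'); print(n,c['K'].round(1).tolist(),(-c['M'][:3,:3].T@c['M'][:3,3]).round())
    np.save(n+'_M.npy',c['M']);np.save(n+'_K.npy',c['K'])
E
```

```text
pics
{'time_s': 0.0, 'qpos': array([ 6.62314782e+01,  1.83527190e+01,  8.97074524e+01, -1.32965997e-03,
        7.20441056e+01, -1.14649574e+00]), 'qvel': array([-0.01212374,  0.03078059,  0.05281897, -0.00796687,  0.06618253,
       -0.03755069]), 'effort': array([ 1.10905567e-03, -4.12469959e+01, -2.31975263e+01,  7.29835778e-02,
        4.57221991e-02, -1.31688525e-04]), 'ee_pos': array([220.97750033, 530.28407838, 213.10239462]), 'ee_rot': array([-1.79895719e+02, -8.22558965e-04,  1.57378384e+02]), 'force': array([-0.39872028, -0.00911078,  0.38494703]), 'torque': array([ 0.0014959 , -0.00537749,  0.02340636]), 'gripper_force': 0.0, 'gripper_width': 91.09207538768555}
scene [[417.8, 0.0, 279.1], [0.0, 417.8, 212.3], [0.0, 0.0, 1.0]] [ 173. -641.  818.]
top [[380.1, 0.0, 283.5], [0.0, 380.1, 210.9], [0.0, 0.0, 1.0]] [ 297.   -9. 1082.]
```

View pics/scene0.png

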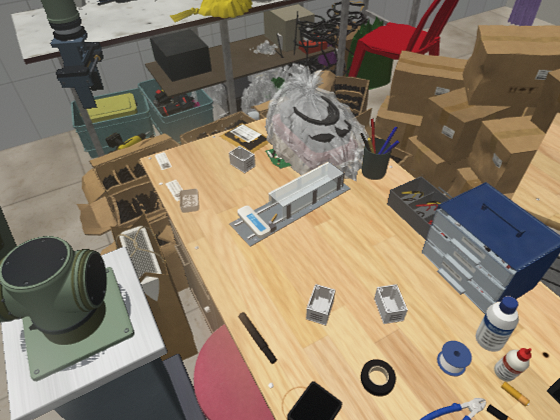

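View pics/top0.png

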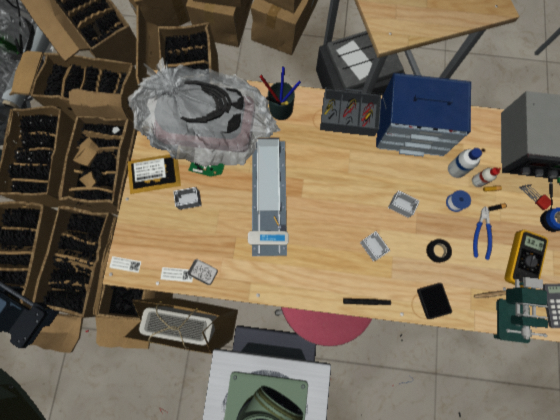

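The scene shows three covers (top view about (188,198), (375,246), (404,204)). The magazine runs from (270,255) to (268,140), with the remote across it at (268,238) and the board at (207,168). I'll zoom in for precise corners.

```bash
python3 - <<'E'
from h import *
im=cv2.imread('pics/top0.png')
a=cv2.resize(im[130:265,165:300],None,fx=4.4,fy=4.4,interpolation=cv2.INTER_CUBIC)
b=cv2.resize(im[180:270,355:425],None,fx=2.8,fy=2.8,interpolation=cv2.INTER_CUBIC)
o=np.zeros((594,800,3),np.uint8);o[:a.shape[0],:a.shape[1]]=a[:594];o[:b.shape[0],600:600+b.shape[1]]=b
cv2.imwrite('pics/crop0.png',o)
c=dict(M=np.load('top_M.npy'),K=np.load('top_K.npy'))
for n,uv,z in [('c0',(188,198),46),('c1',(375,246),46),('c2',(404,204),46),('rem',(268,238),26),('board',(207,168),20),('magnear',(270,255),4),('hd',(203,271),10)]: print(n,ray(c,uv,z).round())
E
```

```text
c0 [544. 287.  46.]
c1 [ 474. -246.   46.]
c2 [ 603. -319.   46.]
rem [463.  49.  26.]
board [648. 255.  20.]
magnear [419.  38.   4.]
hd [350. 218.  10.]
```

View pics/crop0.png

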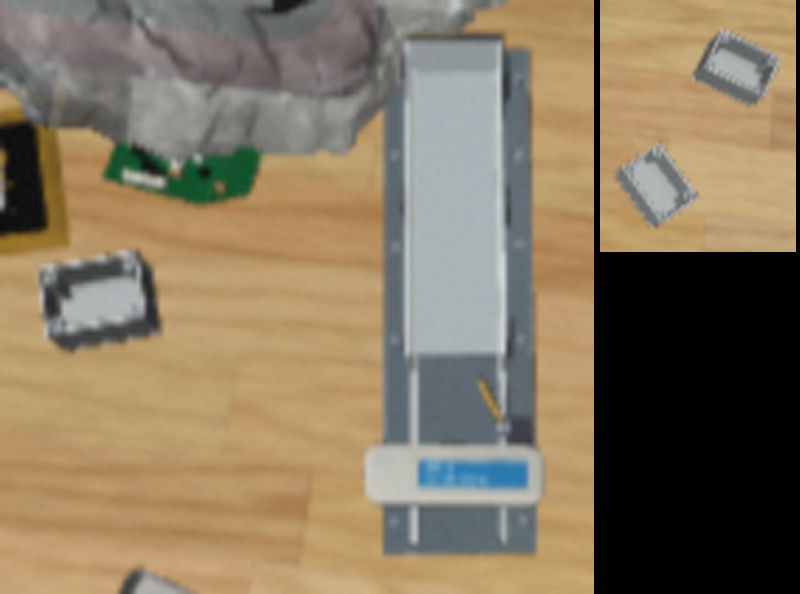

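The crop gives the base near corners at (384,554) and (536,554), and the roof mouth edge at y≈355 from x=404 to 504. The pawl is at about (490,400), and the remote is centred near (454,475). Next I'll fit the magazine pose and move over the remote for a wrist view.

```bash
python3 - <<'E'
from h import *
from scipy.optimize import least_squares
c=dict(M=np.load('top_M.npy'),K=np.load('top_K.npy'))
P=np.array([[0,50,4],[0,-50,4],[0,29,12],[0,-29,12],[350,-50,4],[112,32,59],[112,-32,59],[325,-32,59],[325,32,59]],float)
U=np.array([[384,554],[536,554],[413,545],[503,545],[528,48],[404,355],[504,355],[503,38],[405,38]])/4.4+[165,130]
def tw(p): 
    a=np.radians(p[2]);Q=P.copy();Q[:,0]=p[0]+P[:,0]*np.cos(a)-P[:,1]*np.sin(a);Q[:,1]=p[1]+P[:,0]*np.sin(a)+P[:,1]*np.cos(a);return Q
r=least_squares(lambda p:(proj(c,tw(p))-U).ravel(),[419,38,0],loss='soft_l1')
print(r.x,r.fun.reshape(-1,2).round(1).tolist())
q=lambda u,z:ray(c,np.array(u)/4.4+[165,130],z)
print('remote ends',q((366,475),24),q((542,475),24))
s=env.state();t=np.array(s['ee_pos']);Rt=R.from_euler('xyz',s['ee_rot'],degrees=True)
g=np.array([463,47,215.]);print('tool shift',Rt.inv().apply(g-t),'toolx',Rt.apply([1,0,0]),'tooly',Rt.apply([0,1,0]))
d=env.grab_frame('wrist');print(np.round(d['T_tool_cam'],3),d['vertical_fov'])
E
```

```text
[420.49964955  40.82248208   7.82891053] [[-0.7, -1.5], [0.0, -1.9], [-0.0, 0.1], [0.1, -0.1], [0.1, -1.6], [0.0, 0.8], [0.5, 0.5], [-0.1, 0.9], [0.0, 1.1]]
remote ends [456.22802322 104.59023942  24.        ] [470.19533991  -6.97688896  24.        ]
tool shift [-409.3247544  -353.07250693   -1.25378285] toolx [-9.23050911e-01  3.84677803e-01  5.12491304e-05] tooly [ 0.38467726  0.92304981 -0.00156551]
[[ 1.00000e-03 -9.72000e-01 -2.35000e-01  6.64670e+01]
 [ 1.00000e+00  1.00000e-03 -0.00000e+00 -2.18000e-01]
 [ 1.00000e-03 -2.35000e-01  9.72000e-01 -1.71473e+02]
 [ 0.00000e+00  0.00000e+00  0.00000e+00  1.00000e+00]] 70.67202617699918
```

Call:
send_rows --motion '[{"tx": -0.082, "ty": -0.0706, "tz": 0}, {"tx": -0.082, "ty": -0.0706}, {"tx": -0.082, "ty": -0.0706}, {"tx": -0.082, "ty": -0.0706}, {"tx": -0.082, "ty": -0.0706}, {"tx": -0.082, "ty": -0.0706}, {"tx": -0.082, "ty": -0.0706}, {"tx": -0.082, "ty": -0.0706}, {"tx": -0.082, "ty": -0.0706}, {"tx": -0.082, "ty": -0.0706}, {"rz": 0.333}, {"rz": 0.333}]' --grip_force 20

```text
invalid input at $.motion[0]: expected keys tx, ty, tz, rx, ry, rz, gripper
```

Call:
send_rows --motion '[{"rz": 0.333}, {"rz": 0.333}, {"rz": 0.333}, {"rz": 0.333}, {"rz": 0.0}]'

```text
invalid input at $.motion[0]: expected keys tx, ty, tz, rx, ry, rz, gripper
```

```bash
cat >> h.py <<'E'
import json
def log():
    s=env.state(); open('log.txt','a').write(json.dumps([list(map(float,s['qpos'])),list(map(float,s['ee_pos'])),list(map(float,s['ee_rot']))])+'\n')
    print('t',s['time_s'],'pos',np.round(s['ee_pos'],1),'rot',np.round(s['ee_rot'],1),'q',np.round(s['qpos'],1),'w',round(float(s['gripper_width']),1),'F',np.round(s['force'],1))
E
python3 -c "
from h import *
log(); c=grab('wrist','w1.png')
np.save('w1.npy',np.array([c['M'],np.pad(c['K'],(0,1))]))"
```

```text
t 0.15 pos [221.  530.4 213.3] rot [-179.9   -0.   157.4] q [66.2 18.3 89.7 -0.  72.  -1.1] w 91.3 F [-0.2  0.   0.1]
```

View pics/w1.png

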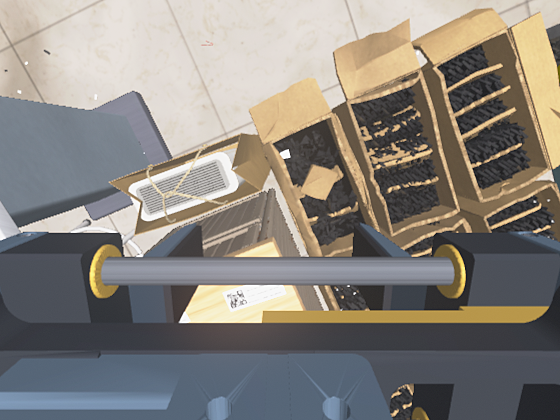

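The wrist view shows the floor bins, with the gripper filling the rows below about 230. All row keys turn out to be required, so I'll resend in full.

Call:
send_rows --motion '[{"tx": -0.091, "ty": -0.0785, "tz": 0, "rx": 0, "ry": 0, "rz": 0, "gripper": -1}, {"tx": -0.091, "ty": -0.0785, "tz": 0, "rx": 0, "ry": 0, "rz": 0, "gripper": -1}, {"tx": -0.091, "ty": -0.0785, "tz": 0, "rx": 0, "ry": 0, "rz": 0, "gripper": -1}, {"tx": -0.091, "ty": -0.0785, "tz": 0, "rx": 0, "ry": 0, "rz": 0, "gripper": -1}, {"tx": -0.091, "ty": -0.0785, "tz": 0, "rx": 0, "ry": 0, "rz": 0, "gripper": -1}, {"tx": -0.091, "ty": -0.0785, "tz": 0, "rx": 0, "ry": 0, "rz": 0, "gripper": -1}, {"tx": -0.091, "ty": -0.0785, "tz": 0, "rx": 0, "ry": 0, "rz": 0, "gripper": -1}, {"tx": -0.091, "ty": -0.0785, "tz": 0, "rx": 0, "ry": 0, "rz": 0, "gripper": -1}, {"tx": -0.091, "ty": -0.0785, "tz": 0, "rx": 0, "ry": 0, "rz": 0, "gripper": -1}]' --grip_force 20

```text
time_s: 1.32
ee_pos: [463.9, 45.3, 214.1]
ee_rot: [180.0, 0.0, 157.4]
force: [1.3, -0.7, -0.1]
gripper_width: 91.4
gripper_force: 0.0
```

Call:
send_rows --motion '[{"tx": 0, "ty": 0, "tz": 0, "rx": 0, "ry": 0, "rz": 0.333, "gripper": -1}, {"tx": 0, "ty": 0, "tz": 0, "rx": 0, "ry": 0, "rz": 0.333, "gripper": -1}, {"tx": 0, "ty": 0, "tz": 0, "rx": 0, "ry": 0, "rz": 0.333, "gripper": -1}, {"tx": 0, "ty": 0, "tz": 0, "rx": 0, "ry": 0, "rz": 0.333, "gripper": -1}, {"tx": 0, "ty": 0, "tz": 0, "rx": 0, "ry": 0, "rz": 0.333, "gripper": -1}, {"tx": 0, "ty": 0, "tz": 0, "rx": 0, "ry": 0, "rz": 0.333, "gripper": -1}, {"tx": 0, "ty": 0, "tz": 0, "rx": 0, "ry": 0, "rz": 0, "gripper": -1}]'

```text
time_s: 2.2
ee_pos: [463.2, 47.2, 213.8]
ee_rot: [-180.0, -0.0, 97.6]
force: [0.3, -0.1, 0.5]
gripper_width: 91.1
gripper_force: 0.0
```

```bash
python3 -c "
from h import *
log(); c=grab('wrist','w2.png')
P=lambda p:proj(c,p).round()
m=[420.5,40.8,7.83];a=np.radians(m[2])
w=lambda x,y,z:[m[0]+x*np.cos(a)-y*np.sin(a),m[1]+x*np.sin(a)+y*np.cos(a),z]
Q=proj(c,np.array([w(0,50,4),w(0,-50,4),w(112,32,59),w(112,-32,59),w(0,29,12),[456,104.6,24],[470,-7,24]]))
im=c['img'][:,:,::-1].copy()
for q in Q: cv2.circle(im,tuple(int(v) for v in q),3,(0,0,255),-1)
cv2.imwrite('pics/w2.png',im)
"
```

```text
t 2.2 pos [463.2  47.2 213.8] rot [-180.    -0.    97.6] q [  4.4   8.4 103.1   0.   68.5  -3.2] w 91.1 F [ 0.3 -0.1  0.5]
```

View pics/w2.png

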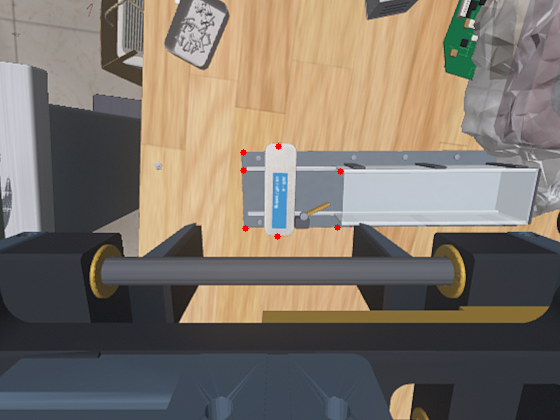

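The wrist view confirms the calibration: my projected magazine and remote points land on the real edges. Now I'll grip the remote.

Call:
send_rows --motion '[{"tx": 0.012, "ty": 0.002, "tz": 0.09, "rx": 0, "ry": 0, "rz": 0, "gripper": -0.3}, {"tx": 0, "ty": 0, "tz": 0.09, "rx": 0, "ry": 0, "rz": 0, "gripper": -0.3}, {"tx": 0, "ty": 0, "tz": 0.09, "rx": 0, "ry": 0, "rz": 0, "gripper": -0.3}, {"tx": 0, "ty": 0, "tz": 0.08, "rx": 0, "ry": 0, "rz": 0, "gripper": -0.3}, {"tx": 0, "ty": 0, "tz": 0.046, "rx": 0, "ry": 0, "rz": 0, "gripper": -0.3}, {"tx": 0, "ty": 0, "tz": 0, "rx": 0, "ry": 0, "rz": 0, "gripper": 1}, {"tx": 0, "ty": 0, "tz": 0, "rx": 0, "ry": 0, "rz": 0, "gripper": 1}, {"tx": 0, "ty": 0, "tz": 0, "rx": 0, "ry": 0, "rz": 0, "gripper": 1}, {"tx": 0, "ty": 0, "tz": 0, "rx": 0, "ry": 0, "rz": 0, "gripper": 1}, {"tx": 0, "ty": 0, "tz": -0.05, "rx": 0, "ry": 0, "rz": 0, "gripper": 1}, {"tx": 0, "ty": 0, "tz": -0.05, "rx": 0, "ry": 0, "rz": 0, "gripper": 1}]'

```text
time_s: 3.62
ee_pos: [463.3, 53.3, 66.8]
ee_rot: [-180.0, -0.0, 97.5]
force: [0.7, -0.3, -0.1]
gripper_width: 37.9
gripper_force: 19.9
```

```bash
python3 -c "
from h import *
log()"
```

```text
t 3.625 pos [463.3  53.3  66.8] rot [-180.    -0.    97.5] q [  5.1  17.5 115.4   0.   47.1  -2.3] w 37.9 F [ 0.7 -0.3 -0.1]
```

Call:
send_rows --motion '[{"tx": 0.08, "ty": 0, "tz": 0, "rx": 0, "ry": 0, "rz": 0, "gripper": 1}, {"tx": 0.08, "ty": 0, "tz": 0, "rx": 0, "ry": 0, "rz": 0, "gripper": 1}, {"tx": 0.08, "ty": 0, "tz": 0, "rx": 0, "ry": 0, "rz": 0, "gripper": 1}, {"tx": 0, "ty": 0, "tz": 0.06, "rx": 0, "ry": 0, "rz": 0, "gripper": 1}, {"tx": 0, "ty": 0, "tz": 0.05, "rx": 0, "ry": 0, "rz": 0, "gripper": 1}, {"tx": 0, "ty": 0, "tz": 0.014, "rx": 0, "ry": 0, "rz": 0, "gripper": 1}, {"tx": 0, "ty": 0, "tz": 0, "rx": 0, "ry": 0, "rz": 0, "gripper": 1}, {"tx": 0, "ty": 0, "tz": 0, "rx": 0, "ry": 0, "rz": 0, "gripper": -0.3}, {"tx": 0, "ty": 0, "tz": 0, "rx": 0, "ry": 0, "rz": 0, "gripper": -0.3}, {"tx": 0, "ty": 0, "tz": 0, "rx": 0, "ry": 0, "rz": 0, "gripper": -0.3}]'

```text
time_s: 4.88
ee_pos: [448.2, 172.3, 4.2]
ee_rot: [180.0, -0.0, 97.4]
force: [-0.4, -0.3, -0.3]
gripper_width: 59.0
gripper_force: 0.0
```

Call:
send_rows --motion '[{"tx": 0, "ty": 0, "tz": -0.1, "rx": 0, "ry": 0, "rz": 0, "gripper": -1}, {"tx": 0, "ty": 0, "tz": -0.12, "rx": 0, "ry": 0, "rz": 0, "gripper": -1}, {"tx": 0, "ty": 0, "tz": -0.12, "rx": 0, "ry": 0, "rz": 0, "gripper": -1}, {"tx": 0, "ty": 0, "tz": -0.1, "rx": 0, "ry": 0, "rz": 0, "gripper": -1}, {"tx": 0, "ty": -0.12, "tz": 0, "rx": 0, "ry": 0, "rz": 0, "gripper": -1}, {"tx": 0, "ty": -0.12, "tz": 0, "rx": 0, "ry": 0, "rz": 0, "gripper": -1}]'

```text
time_s: 5.62
ee_pos: [327.9, 156.6, 224.4]
ee_rot: [179.9, -0.0, 97.4]
force: [0.1, 0.4, 0.5]
gripper_width: 91.1
gripper_force: 0.0
```

```bash
python3 - <<'E'
from h import *
log()
c=grab('top','top1.png'); im=cv2.imread('pics/top1.png')
o=np.zeros((600,800,3),np.uint8)
for i,(u,v) in enumerate([(188,200),(375,246),(404,204),(240,238)]):
    a=cv2.resize(im[v-25:v+25,u-25:u+25],(300,300),interpolation=cv2.INTER_CUBIC)
    o[(i//2)*300:(i//2)*300+300,(i%2)*400:(i%2)*400+300]=a
cv2.imwrite('pics/crop1.png',o)
E
```

```text
t 5.625 pos [327.9 156.6 224.4] rot [179.9  -0.   97.4] q [ 23.7  -1.8 112.6   0.   69.1  16.3] w 91.1 F [0.1 0.4 0.5]
```

View pics/crop1.png

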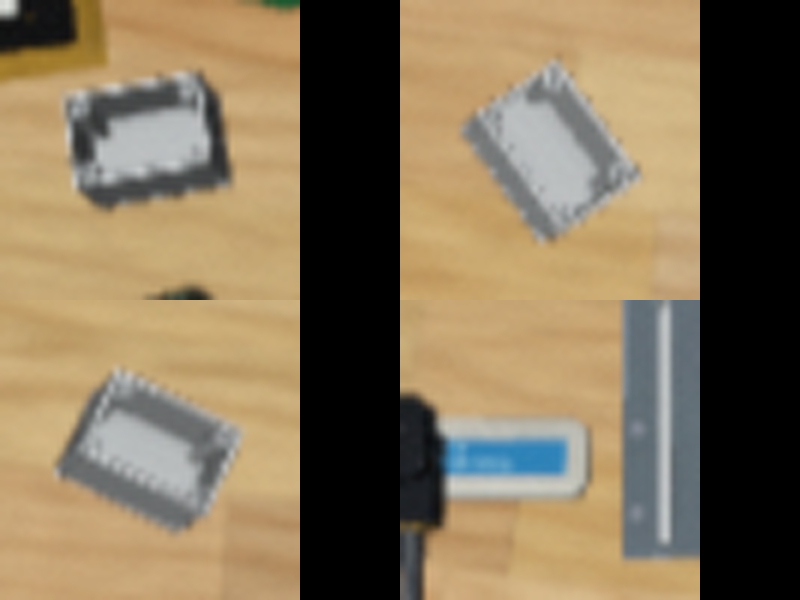

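The remote is off the magazine and lying on the desk. Next is an automatic silhouette fit for the covers.

```bash
cat >> h.py <<'E'
from scipy.optimize import minimize
def cuboid(x,y,yaw,dims,z0=0):
    a=np.radians(yaw); L,W,H=dims
    return np.array([[x+i*L/2*np.cos(a)-j*W/2*np.sin(a), y+i*L/2*np.sin(a)+j*W/2*np.cos(a), z0+k*H] for i in(-1,1) for j in(-1,1) for k in(0,1)])
def detect(c,guess,dims=(66,46,46),z0=0,rad=60,sat=60,S=6,fit_yaw=True):
    u0,v0=(proj(c,[[guess[0],guess[1],z0+dims[2]/2]])[0]).astype(int); h=28
    sub=c['img'][v0-h:v0+h,u0-h:u0+h]
    hsv=cv2.cvtColor(cv2.resize(sub,None,fx=S,fy=S,interpolation=cv2.INTER_CUBIC),cv2.COLOR_RGB2HSV)
    m=(hsv[:,:,1]<sat).astype(np.uint8)
    n,lab,st,_=cv2.connectedComponentsWithStats(cv2.morphologyEx(m,cv2.MORPH_CLOSE,np.ones((7,7))))
    yy,xx=np.mgrid[:m.shape[0],:m.shape[1]]
    best=min(range(1,n),key=lambda i:np.hypot(*(np.array([xx[lab==i].mean(),yy[lab==i].mean()])-h*S)) if st[i,4]>40*S*S else 1e9)
    m=(lab==best).astype(np.uint8); cn,_=cv2.findContours(m,cv2.RETR_EXTERNAL,cv2.CHAIN_APPROX_NONE)
    m=cv2.drawContours(np.zeros_like(m),cn,-1,1,-1)
    def cost(p):
        q=(proj(c,cuboid(p[0],p[1],p[2],dims,z0))-[u0-h,v0-h]+.5)*S-.5
        k=cv2.fillConvexPoly(np.zeros_like(m),cv2.convexHull(np.round(q*16).astype(np.int32)),1,shift=4)
        return 1-(k&m).sum()/max(1,(k|m).sum())
    r=min((minimize(cost,[guess[0],guess[1],y0],method='Nelder-Mead',options=dict(initial_simplex=[[guess[0],guess[1],y0],[guess[0]+12,guess[1],y0],[guess[0],guess[1]+12,y0],[guess[0],guess[1],y0+15]],xatol=.1,fatol=1e-5)) for y0 in ((0,45,90,135) if fit_yaw else (guess[2],))),key=lambda r:r.fun)
    return np.round([r.x[0],r.x[1],r.x[2]%180,1-r.fun],2)
E
python3 - <<'E'
from h import *
for n in ('top','scene'):
    c=grab(n)
    for g in [(544,287),(474,-246),(603,-319)]:
        try: print(n,detect(c,g))
        except Exception as e: print(n,g,e)
E
```

```text
top [549.89 296.93 107.83   0.94]
top [ 478.35 -249.3    40.48    0.98]
top [ 610.52 -324.     68.24    0.96]
scene [550.93 297.04 104.12   0.94]
scene [ 478.73 -247.15   42.45    0.95]
scene [ 610.98 -321.63   68.88    0.96]
```

Call:
send_rows --motion '[{"tx": 0, "ty": 0.05, "tz": 0, "rx": 0.333, "ry": 0, "rz": 0, "gripper": -1}, {"tx": 0, "ty": 0.05, "tz": 0, "rx": 0.333, "ry": 0, "rz": 0, "gripper": -1}, {"tx": 0, "ty": 0, "tz": 0, "rx": 0, "ry": 0, "rz": 0, "gripper": -1}]'

```text
time_s: 6.15
ee_pos: [382.9, 163.6, 215.1]
ee_rot: [-159.6, 0.1, 97.3]
force: [-1.0, -0.9, 0.2]
gripper_width: 91.2
gripper_force: 0.0
```

```bash
python3 - <<'E'
from h import *
log()
D=[json.loads(l) for l in open('log.txt')]
A=[];b=[]
for q,p,_ in D:
    q=np.radians(q); s,c=np.sin,np.cos
    # unknown a1,h,L2,L3,e,L ; q4~0
    A+= [[1,0,s(q[1]),s(q[1]+q[2]),c(q[1]+q[2]),s(q[1]+q[2]+q[4])],[0,1,c(q[1]),c(q[1]+q[2]),-s(q[1]+q[2]),c(q[1]+q[2]+q[4])]]
    b+= [p[0]*c(q[0])+p[1]*s(q[0]),p[2]]
    print(np.degrees(np.arctan2(p[1],p[0])-q[0]))
x,res,rk,sv=np.linalg.lstsq(np.array(A),np.array(b),rcond=None);print(x.round(1),rk,sv.round(3),(np.array(A)@x-b).round(1))
E
```

```text
t 6.15 pos [382.9 163.6 215.1] rot [-1.596e+02  1.000e-01  9.730e+01] q [18.5 15.1 97.3  3.8 87.7 10.4] w 91.2 F [-1.  -0.9  0.2]
1.1466213176192386
1.4175045072393564
1.416176999197392
1.8315252101309276
4.639293663204915
[-3.000e-01  1.400e+02  5.918e+02  4.173e+02  2.510e+01  3.352e+02] 6 [4.444 3.159 0.356 0.254 0.219 0.175] [ 0.   0.2  0.   0.2  0.   0.1  0.   0.2 -0.1 -0.6]
```

```bash
cat >> h.py <<'E'
from scipy.optimize import least_squares
from scipy.linalg import expm,logm
QMIN=np.array([-177.97,-48.28,12.27,-77.06,2.81,-146.56]);QMAX=np.array([177.97,115.42,149.76,257.06,150.46,146.56])
def fk(q,k):
    a1,h,L2,L3,e,L,d=k; E=lambda ax,a:R.from_euler(ax,a,degrees=True)
    r1=E('z',q[0]); r2=r1*E('y',q[1]); r3=r2*E('y',q[2]); r6=r3*E('z',q[3])*E('y',q[4])*E('z',q[5]+90)
    return r1.apply([a1,d,h])+r2.apply([0,0,L2])+r3.apply([e,0,L3])+r6.apply([0,0,L]), r6
def fitk():
    D=[json.loads(l) for l in open('log.txt')]; k0=np.array([0,140,592,417,25,335,11.5])
    f=lambda k:np.r_[np.ravel([fk(q,k)[0]-p for q,p,_ in D]),(k-k0)*.01]
    r=least_squares(f,k0); return r.x,np.abs(r.fun[:-7]).max()
def ik(p,Rt,k,seed):
    def f(q):
        a,b=fk(q,k); return np.r_[(a-p)/5,(b.inv()*Rt).as_rotvec(degrees=True)]
    r=least_squares(f,np.clip(seed,QMIN+.1,QMAX-.1),bounds=(QMIN,QMAX)); return r.x,np.abs(r.fun).max()
def toolR(ydir,tilt):
    """tool y horizontal along world yaw ydir; tool z = down, swung by tilt deg about the y axis direction (+ = right-handed about +ydir)"""
    a=np.radians(ydir); y=np.array([np.cos(a),np.sin(a),0]); z=np.array([0,0,-1.]); x=np.cross(y,z)
    return R.from_rotvec(y*np.radians(tilt))*R.from_matrix(np.c_[x,y,z])
GO=19.
def tcp(grasp,Rt): return np.asarray(grasp,float)+Rt.apply([0,0,GO])
MAG=np.array([420.5,40.8,7.83])
def mag(x,y,z):
    a=np.radians(MAG[2]); return np.array([MAG[0]+x*np.cos(a)-y*np.sin(a),MAG[1]+x*np.sin(a)+y*np.cos(a),z])
E
python3 - <<'E'
from h import *
for n in range(3):
    R_=R.from_euler('xyz',json.loads(open('log.txt').readlines()[n])[2],degrees=True); q=json.loads(open('log.txt').readlines()[n])[0]
k,e=fitk();print(k.round(1),e)
D=[json.loads(l) for l in open('log.txt')]
print('rot err',[round(np.degrees((fk(q,k)[1].inv()*R.from_euler('xyz',r,degrees=True)).magnitude()),2) for q,p,r in D])
seed=[0,20,95,0,70,0]
def chk(n,g,yd,t):
    Rt=toolR(yd,t); best=None
    for s in ([0,20,95,0,70,0],[0,20,95,60,70,60],[0,20,95,-60,70,-60],[0,20,95,60,70,-60],[0,20,95,0,70,90],[0,20,95,0,70,-90],[0,20,110,180,60,0]):
        s=list(s);s[0]=np.degrees(np.arctan2(g[1],g[0]));q,er=ik(tcp(g,Rt),Rt,k,s)
        if er<.05: print(n,yd,t,q.round(0));return
    print(n,yd,t,'FAIL')
for t in(-60,-45,-30,30,45,60):
    for yd in (MAG[2],): chk('entry',mag(40,0,42),yd,t); chk('S',[480,-110,35],yd,t)
covers=[(549.9,296.9,107.8),(478.4,-249.3,40.5),(610.5,-324,68.2)]
for i,(x,y,yw) in enumerate(covers):
    for yd in (yw,yw-180): 
        for t in(-45,-30): chk('c%d'%i,[x,y,31],yd,t)
E
```

```text
[ -0.  140.3 591.8 417.   25.2 335.7  11.5] 0.0002650001126198731
rot err [np.float64(0.0), np.float64(0.0), np.float64(0.0), np.float64(0.0), np.float64(0.0)]
entry 7.83 -60 [ 36.  40. 116. -53.  73.  68.]
S 7.83 -60 [ 19.  39. 124. -70.  64.  71.]
entry 7.83 -45 [ 31.  33. 117. -48.  62.  58.]
S 7.83 -45 [ 13.  31. 123. -63.  52.  57.]
entry 7.83 -30 [ 23.  26. 118. -38.  51.  44.]
S 7.83 -30 [  4.  26. 122. -48.  42.  36.]
entry 7.83 30 [-14.  27. 117.  35.  54. -47.]
S 7.83 30 [-29.  32. 107.  27.  63. -54.]
entry 7.83 45 [-21.  33. 115.  43.  65. -60.]
S 7.83 45 [-34.  39. 103.  33.  75. -61.]
entry 7.83 60 [-26.  41. 113.  48.  76. -68.]
S 7.83 60 [-37.  46.  99.  38.  86. -66.]
c0 107.8 -45 [ 33.  29. 131. 204.  26.  79.]
c0 107.8 -30 [ 31.  27. 121. -62.   7. -18.]
c0 -72.2 -45 [ 25.  56.  62.   5. 107.  96.]
c0 -72.2 -30 [25. 47. 73.  4. 89. 97.]
c1 40.5 -45 [-15.  27. 139. 224.  35.  77.]
c1 40.5 -30 FAIL
c1 -139.5 -45 [-35.  48.  80.  10.  95. 101.]
c1 -139.5 -30 [-33.  40.  89.   8.  79. 103.]
c2 68.2 -45 [-32.  32. 123. 158.  20. 103.]
c2 68.2 -30 [ -31.   30.  112.   30.    9. -128.]
c2 -111.8 -45 [-27.  63.  46.  -4. 116.  84.]
c2 -111.8 -30 [-28.  53.  60.  -3.  97.  85.]
```

```bash
cat >> h.py <<'E'
K0=np.array([0,140.3,591.8,417,25.2,335.7,11.5])
def T4(p,r):
    T=np.eye(4);T[:3,:3]=r.as_matrix();T[:3,3]=p;return T
LIM=np.array([147.25,147.25,180,180,180,180])*.7/8
def plan(targets,nmin=1,T=None):
    """targets: list of (name,grasp point,R[,min rows]); prints identical rows for each leg"""
    k,_=fitk(); s=env.state(); q=np.array(s['qpos'])
    if T is None: T=T4(s['ee_pos'],R.from_euler('xyz',s['ee_rot'],degrees=True))
    for t in targets:
        name,g,Rt=t[:3]; G=T4(tcp(g,Rt),Rt); rel=np.linalg.inv(T)@G; lg=np.real(logm(rel))
        d=np.linalg.norm(lg[:3,3]); ang=np.degrees(np.linalg.norm([lg[2,1],lg[0,2],lg[1,0]]))
        n=max(int(np.ceil(d/58)),int(np.ceil(ang/10)),t[3] if len(t)>3 else 1)
        while 1:
            st=lg/n; row=np.round(np.r_[st[:3,3]/500,np.degrees([st[2,1],st[0,2],st[1,0]])/30],4)
            step=expm(np.block([[R.from_rotvec(row[3:]*30,degrees=True).as_matrix()*0+np.cross(np.eye(3),-row[3:]*np.pi/6),(row[:3]*500)[:,None]],[np.zeros((1,4))]]))
            # row semantics: shift along tool axes, then turn
            step=np.real(expm(st)); row[:3]=np.round(step[:3,3]/500,4)
            S=T4(row[:3]*500,R.from_rotvec(row[3:]*30,degrees=True)); X=T.copy();qq=q.copy();zm=[];ok=True;mx=0
            for i in range(n):
                X=X@S; q2,er=ik(X[:3,3],R.from_matrix(X[:3,:3]),k,qq)
                mx=max(mx,(np.abs(q2-qq)/LIM).max()); qq=q2; zm.append(X[2,3])
                if er>.05: ok=False
            if (mx<=.97) or n>30: break
            n+=1
        print(f'{name}: n={n} row={row.tolist()} end={X[:3,3].round(1)} zmin={min(zm):.0f} ok={ok} q={qq.round(0)} endErr={np.linalg.norm(X[:3,3]-G[:3,3]):.1f}')
        T=X;q=qq
    return T
def lat(yd): a=np.radians(yd+90); return np.array([np.cos(a),np.sin(a),0])
def pick(x,y,yd,off,h,t=-45,back=110):
    Rt=toolR(yd,t); g=np.array([x,y,h])+lat(yd)*off; b=g-Rt.apply([0,0,back]); return g,b,Rt
E
python3 - <<'E'
from h import *
yd=40.5-180
g,b,Rt=pick(478.4,-248.5,yd,8,31)
up=toolR(yd,0)
T=plan([('high',[478,-200,300],toolR(97.4-90-60,-20)),('pre',b,Rt),('down',g,Rt)])
E
```

```text
high: n=7 row=[-0.0997, 0.0559, -0.015, -0.0374, -0.0347, 0.2929] end=[ 473.  -203.9  282.2] zmin=213 ok=True q=[-15.  17.  84. -16.  91.  40.] endErr=0.2
pre: n=9 row=[0.0321, 0.0289, 0.0277, 0.1741, -0.0741, 0.2732] end=[ 525.3 -303.3   95.4] zmin=95 ok=True q=[-36.  51.  62.  10. 112. 103.] endErr=0.2
down: n=2 row=[0.0002, 0.0, 0.1099, -0.0, 0.0002, 0.0] end=[ 474.9 -244.3   17.5] zmin=18 ok=True q=[-35.  49.  79.  10.  96. 102.] endErr=0.0
```

Call:
send_rows --motion '[{"tx": -0.0997, "ty": 0.0559, "tz": -0.015, "rx": -0.0374, "ry": -0.0347, "rz": 0.2929, "gripper": -1}, {"tx": -0.0997, "ty": 0.0559, "tz": -0.015, "rx": -0.0374, "ry": -0.0347, "rz": 0.2929, "gripper": -1}, {"tx": -0.0997, "ty": 0.0559, "tz": -0.015, "rx": -0.0374, "ry": -0.0347, "rz": 0.2929, "gripper": -1}, {"tx": -0.0997, "ty": 0.0559, "tz": -0.015, "rx": -0.0374, "ry": -0.0347, "rz": 0.2929, "gripper": -1}, {"tx": -0.0997, "ty": 0.0559, "tz": -0.015, "rx": -0.0374, "ry": -0.0347, "rz": 0.2929, "gripper": -1}, {"tx": -0.0997, "ty": 0.0559, "tz": -0.015, "rx": -0.0374, "ry": -0.0347, "rz": 0.2929, "gripper": -1}, {"tx": -0.0997, "ty": 0.0559, "tz": -0.015, "rx": -0.0374, "ry": -0.0347, "rz": 0.2929, "gripper": -1}]' --grip_force 30

```text
time_s: 7.02
ee_pos: [468.7, -206.3, 287.1]
ee_rot: [179.7, 19.6, 37.1]
force: [0.1, -0.1, -0.5]
gripper_width: 91.4
gripper_force: 0.0
```

Call:
send_rows --motion '[{"tx": 0.0321, "ty": 0.0289, "tz": 0.0277, "rx": 0.1741, "ry": -0.0741, "rz": 0.2732, "gripper": -1}, {"tx": 0.0321, "ty": 0.0289, "tz": 0.0277, "rx": 0.1741, "ry": -0.0741, "rz": 0.2732, "gripper": -1}, {"tx": 0.0321, "ty": 0.0289, "tz": 0.0277, "rx": 0.1741, "ry": -0.0741, "rz": 0.2732, "gripper": -1}, {"tx": 0.0321, "ty": 0.0289, "tz": 0.0277, "rx": 0.1741, "ry": -0.0741, "rz": 0.2732, "gripper": -1}, {"tx": 0.0321, "ty": 0.0289, "tz": 0.0277, "rx": 0.1741, "ry": -0.0741, "rz": 0.2732, "gripper": -1}, {"tx": 0.0321, "ty": 0.0289, "tz": 0.0277, "rx": 0.1741, "ry": -0.0741, "rz": 0.2732, "gripper": -1}, {"tx": 0.0321, "ty": 0.0289, "tz": 0.0277, "rx": 0.1741, "ry": -0.0741, "rz": 0.2732, "gripper": -1}, {"tx": 0.0321, "ty": 0.0289, "tz": 0.0277, "rx": 0.1741, "ry": -0.0741, "rz": 0.2732, "gripper": -1}, {"tx": 0.0321, "ty": 0.0289, "tz": 0.0277, "rx": 0.1741, "ry": -0.0741, "rz": 0.2732, "gripper": -1}, {"tx": 0, "ty": 0, "tz": 0, "rx": 0, "ry": 0, "rz": 0, "gripper": -1}, {"tx": 0, "ty": 0, "tz": 0, "rx": 0, "ry": 0, "rz": 0, "gripper": -1}]'

```text
time_s: 8.4
ee_pos: [522.9, -303.0, 100.6]
ee_rot: [-179.3, 44.8, -48.8]
force: [-0.4, 0.5, 0.6]
gripper_width: 91.2
gripper_force: 0.0
```

```bash
python3 - <<'E'
from h import *
log()
c=grab('scene')
print(detect(c,(478,-249)))
yd=40.5-180
g,b,Rt=pick(478.4,-248.5,yd,8,31)
plan([('down',g,Rt,4)])
# check transport from exact grasp
up=toolR(yd,-45)
S=np.array([480,-110.]); Rs=toolR(7.83,45); l=lat(7.83)
gs=np.r_[S,32]-8*l
T=T4(tcp(g,Rt),Rt)
plan([('lift',g+[0,0,150],Rt),('swing',gs+[0,0,150],Rs),('above',gs+[0,0,15],Rs),('place',gs,Rs)],T=T)
E
```

```text
t 8.4 pos [ 522.9 -303.   100.6] rot [-179.3   44.8  -48.8] q [-36.4  50.1  62.1  10.1 111.5 102.6] w 91.2 F [-0.4  0.5  0.6]
[ 478.51 -246.32   41.51    0.91]
down: n=4 row=[0.0026, -0.0004, 0.0563, -0.0012, -0.0024, 0.0043] end=[ 474.9 -244.4   17.5] zmin=18 ok=True q=[-35.  49.  79.  10.  96. 102.] endErr=0.0
lift: n=31 row=[-0.0068, -0.0, -0.0068, 0.0, 0.0, 0.0] end=[ 474.9 -244.4  166.6] zmin=22 ok=True q=[-35.  41.  72.  11. 111. 104.] endErr=0.9
swing: n=16 row=[0.0093, -0.0182, 0.0076, -0.0, 0.0664, -0.3204] end=[ 479.2 -104.9  168.7] zmin=148 ok=True q=[-35.  29.  95.  31.  90. -52.] endErr=0.3
above: n=3 row=[-0.0635, 0.0001, 0.0638, -0.0, -0.0, 0.0] end=[ 479.3 -104.6   33.7] zmin=34 ok=True q=[-35.  38. 102.  32.  76. -61.] endErr=0.1
place: n=1 row=[-0.0214, -0.0001, 0.0213, -0.0, -0.0, 0.0001] end=[ 479.3 -104.6   18.6] zmin=19 ok=True q=[-35.  39. 102.  33.  75. -62.] endErr=0.0
```

Call:
send_rows --motion '[{"tx": 0.0026, "ty": -0.0004, "tz": 0.0563, "rx": -0.0012, "ry": -0.0024, "rz": 0.0043, "gripper": -1}, {"tx": 0.0026, "ty": -0.0004, "tz": 0.0563, "rx": -0.0012, "ry": -0.0024, "rz": 0.0043, "gripper": -1}, {"tx": 0.0026, "ty": -0.0004, "tz": 0.0563, "rx": -0.0012, "ry": -0.0024, "rz": 0.0043, "gripper": -1}, {"tx": 0.0026, "ty": -0.0004, "tz": 0.0563, "rx": -0.0012, "ry": -0.0024, "rz": 0.0043, "gripper": -1}, {"tx": 0, "ty": 0, "tz": 0, "rx": 0, "ry": 0, "rz": 0, "gripper": 1}, {"tx": 0, "ty": 0, "tz": 0, "rx": 0, "ry": 0, "rz": 0, "gripper": 1}, {"tx": 0, "ty": 0, "tz": 0, "rx": 0, "ry": 0, "rz": 0, "gripper": 1}, {"tx": 0, "ty": 0, "tz": 0, "rx": 0, "ry": 0, "rz": 0, "gripper": 1}, {"tx": -0.07, "ty": 0, "tz": -0.07, "rx": 0, "ry": 0, "rz": 0, "gripper": 1}, {"tx": -0.07, "ty": 0, "tz": -0.07, "rx": 0, "ry": 0, "rz": 0, "gripper": 1}, {"tx": -0.07, "ty": 0, "tz": -0.07, "rx": 0, "ry": 0, "rz": 0, "gripper": 1}, {"tx": 0, "ty": 0, "tz": 0, "rx": 0, "ry": 0, "rz": 0, "gripper": 1}]'

```text
time_s: 9.95
ee_pos: [475.5, -246.3, 167.9]
ee_rot: [-180.0, 44.7, -49.6]
force: [0.5, -0.9, -2.9]
gripper_width: 66.1
gripper_force: 30.0
```

```bash
python3 - <<'E'
from h import *
log()
c=grab('scene','s1.png')
im=cv2.imread('pics/s1.png')[150:360,200:480]; cv2.imwrite('pics/s1c.png',cv2.resize(im,None,fx=2,fy=2))
S=np.array([480,-110.]); Rs=toolR(7.83,45); l=lat(7.83)
gs=np.r_[S,32]-8*l
plan([('swing',gs+[0,0,120],Rs),('above',gs+[0,0,15],Rs),('place',gs,Rs,2)])
E
```

```text
t 9.95 pos [ 475.5 -246.3  167.9] rot [-180.    44.7  -49.6] q [-35.   40.5  72.2  11.  110.7 104.4] w 66.1 F [ 0.5 -0.9 -2.9]
swing: n=16 row=[0.0097, -0.0154, 0.0109, 0.0004, 0.0662, -0.3207] end=[ 479.2 -104.7  138.6] zmin=134 ok=True q=[-35.  30.  97.  31.  87. -54.] endErr=0.1
above: n=2 row=[-0.0743, 0.0001, 0.0743, 0.0001, -0.0001, -0.0002] end=[ 479.3 -104.6   33.5] zmin=34 ok=True q=[-35.  38. 102.  32.  76. -61.] endErr=0.1
place: n=2 row=[-0.0106, -0.0001, 0.0106, 0.0, 0.0, 0.0] end=[ 479.2 -104.7   18.5] zmin=19 ok=True q=[-35.  39. 102.  33.  75. -62.] endErr=0.1
```

View pics/s1c.png

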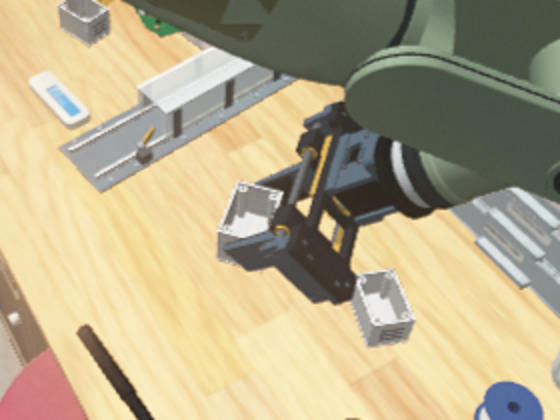

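The cover is held by its ends (opening 66.1 mm), still level with its open side up. Now I'll swing it over and lay it on its side.

Call:
send_rows --motion '[{"tx": 0.0097, "ty": -0.0154, "tz": 0.0109, "rx": 0.0004, "ry": 0.0662, "rz": -0.3207, "gripper": 1}, {"tx": 0.0097, "ty": -0.0154, "tz": 0.0109, "rx": 0.0004, "ry": 0.0662, "rz": -0.3207, "gripper": 1}, {"tx": 0.0097, "ty": -0.0154, "tz": 0.0109, "rx": 0.0004, "ry": 0.0662, "rz": -0.3207, "gripper": 1}, {"tx": 0.0097, "ty": -0.0154, "tz": 0.0109, "rx": 0.0004, "ry": 0.0662, "rz": -0.3207, "gripper": 1}, {"tx": 0.0097, "ty": -0.0154, "tz": 0.0109, "rx": 0.0004, "ry": 0.0662, "rz": -0.3207, "gripper": 1}, {"tx": 0.0097, "ty": -0.0154, "tz": 0.0109, "rx": 0.0004, "ry": 0.0662, "rz": -0.3207, "gripper": 1}, {"tx": 0.0097, "ty": -0.0154, "tz": 0.0109, "rx": 0.0004, "ry": 0.0662, "rz": -0.3207, "gripper": 1}, {"tx": 0.0097, "ty": -0.0154, "tz": 0.0109, "rx": 0.0004, "ry": 0.0662, "rz": -0.3207, "gripper": 1}]'

```text
time_s: 11.0
ee_pos: [508.2, -178.3, 130.9]
ee_rot: [-145.2, 0.0, 24.3]
force: [-0.2, 0.9, -2.0]
gripper_width: 65.9
gripper_force: 30.0
```

Call:
send_rows --motion '[{"tx": 0.0097, "ty": -0.0154, "tz": 0.0109, "rx": 0.0004, "ry": 0.0662, "rz": -0.3207, "gripper": 1}, {"tx": 0.0097, "ty": -0.0154, "tz": 0.0109, "rx": 0.0004, "ry": 0.0662, "rz": -0.3207, "gripper": 1}, {"tx": 0.0097, "ty": -0.0154, "tz": 0.0109, "rx": 0.0004, "ry": 0.0662, "rz": -0.3207, "gripper": 1}, {"tx": 0.0097, "ty": -0.0154, "tz": 0.0109, "rx": 0.0004, "ry": 0.0662, "rz": -0.3207, "gripper": 1}, {"tx": 0.0097, "ty": -0.0154, "tz": 0.0109, "rx": 0.0004, "ry": 0.0662, "rz": -0.3207, "gripper": 1}, {"tx": 0.0097, "ty": -0.0154, "tz": 0.0109, "rx": 0.0004, "ry": 0.0662, "rz": -0.3207, "gripper": 1}, {"tx": 0.0097, "ty": -0.0154, "tz": 0.0109, "rx": 0.0004, "ry": 0.0662, "rz": -0.3207, "gripper": 1}, {"tx": 0.0097, "ty": -0.0154, "tz": 0.0109, "rx": 0.0004, "ry": 0.0662, "rz": -0.3207, "gripper": 1}, {"tx": 0, "ty": 0, "tz": 0, "rx": 0, "ry": 0, "rz": 0, "gripper": 1}, {"tx": 0, "ty": 0, "tz": 0, "rx": 0, "ry": 0, "rz": 0, "gripper": 1}]'

```text
time_s: 12.25
ee_pos: [478.5, -103.9, 137.5]
ee_rot: [-179.5, -45.2, 97.4]
force: [-0.4, 0.3, -1.4]
gripper_width: 65.9
gripper_force: 30.0
```

```bash
python3 - <<'E'
from h import *
log()
S=np.array([480,-110.]); Rs=toolR(7.83,45); l=lat(7.83)
gs=np.r_[S,32]-8*l
T=plan([('above',gs+[0,0,15],Rs),('place',gs,Rs,3)])
# after release
R2=toolR(7.83,-45); g2=np.r_[S,31]+15*l
plan([('retreat',gs-Rs.apply([0,0,100]),Rs),('swing',g2-R2.apply([0,0,110])+[0,0,60],R2),('pre',g2-R2.apply([0,0,90]),R2)],T=T)
c=grab('scene','s2.png'); im=cv2.imread('pics/s2.png')[150:360,200:480]; cv2.imwrite('pics/s2c.png',cv2.resize(im,None,fx=2,fy=2))
E
```

```text
t 12.25 pos [ 478.5 -103.9  137.5] rot [-179.5  -45.2   97.4] q [-34.6  30.5  97.4  31.5  87.  -54. ] w 65.9 F [-0.4  0.3 -1.4]
above: n=2 row=[-0.0743, 0.0011, 0.0727, -0.0027, -0.0036, -0.0052] end=[ 479.3 -104.7   33.5] zmin=34 ok=True q=[-35.  38. 102.  32.  76. -61.] endErr=0.1
place: n=3 row=[-0.007, -0.0, 0.0071, -0.0, -0.0, -0.0] end=[ 479.3 -104.6   18.6] zmin=19 ok=True q=[-35.  39. 102.  33.  75. -62.] endErr=0.1
retreat: n=2 row=[-0.0001, -0.0, -0.1, -0.0, -0.0, -0.0] end=[ 488.9 -174.7   89.2] zmin=54 ok=True q=[-39.  37.  92.  29.  87. -58.] endErr=0.1
swing: n=10 row=[0.0331, -0.0, -0.0121, -0.0, -0.3, 0.0] end=[469.2 -31.6 155.3] zmin=105 ok=True q=[ 24.  19. 114. -47.  70.  42.] endErr=0.2
pre: n=2 row=[0.0425, -0.0, 0.0622, -0.0, -0.0, 0.0] end=[471.1 -45.4  81.3] zmin=81 ok=True q=[ 22.  26. 119. -51.  62.  50.] endErr=0.1
```

View pics/s2c.png

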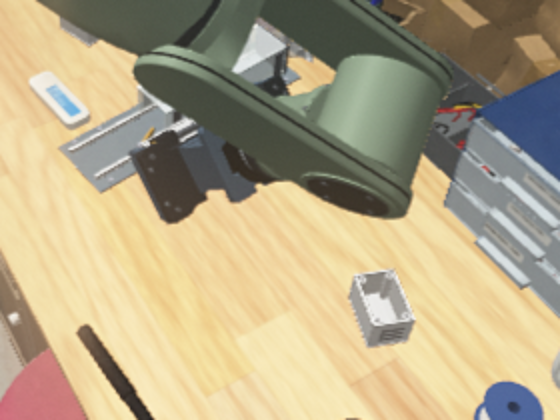

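The gripper now points left-down with the cover between its fingers, hidden from this view. I'll place it, retreat, and swing back for the second grip.

Call:
send_rows --motion '[{"tx": -0.0743, "ty": 0.0011, "tz": 0.0727, "rx": -0.0027, "ry": -0.0036, "rz": -0.0052, "gripper": 1}, {"tx": -0.0743, "ty": 0.0011, "tz": 0.0727, "rx": -0.0027, "ry": -0.0036, "rz": -0.0052, "gripper": 1}, {"tx": -0.007, "ty": 0, "tz": 0.0071, "rx": 0, "ry": 0, "rz": 0, "gripper": 1}, {"tx": -0.007, "ty": 0, "tz": 0.0071, "rx": 0, "ry": 0, "rz": 0, "gripper": 1}, {"tx": -0.007, "ty": 0, "tz": 0.0071, "rx": 0, "ry": 0, "rz": 0, "gripper": 1}, {"tx": 0, "ty": 0, "tz": 0, "rx": 0, "ry": 0, "rz": 0, "gripper": 1}, {"tx": 0, "ty": 0, "tz": 0, "rx": 0, "ry": 0, "rz": 0, "gripper": -1}, {"tx": 0, "ty": 0, "tz": 0, "rx": 0, "ry": 0, "rz": 0, "gripper": -1}, {"tx": 0, "ty": 0, "tz": 0, "rx": 0, "ry": 0, "rz": 0, "gripper": -1}, {"tx": 0, "ty": 0, "tz": -0.07, "rx": 0, "ry": 0, "rz": 0, "gripper": -1}, {"tx": 0, "ty": 0, "tz": -0.13, "rx": 0, "ry": 0, "rz": 0, "gripper": -1}]'

```text
time_s: 13.68
ee_pos: [487.9, -171.7, 88.5]
ee_rot: [-179.9, -45.2, 98.0]
force: [0.9, -0.4, 0.3]
gripper_width: 90.9
gripper_force: 0.0
```

Call:
send_rows --motion '[{"tx": 0.0331, "ty": 0, "tz": -0.0121, "rx": 0, "ry": -0.3, "rz": 0, "gripper": -1}, {"tx": 0.0331, "ty": 0, "tz": -0.0121, "rx": 0, "ry": -0.3, "rz": 0, "gripper": -1}, {"tx": 0.0331, "ty": 0, "tz": -0.0121, "rx": 0, "ry": -0.3, "rz": 0, "gripper": -1}, {"tx": 0.0331, "ty": 0, "tz": -0.0121, "rx": 0, "ry": -0.3, "rz": 0, "gripper": -1}, {"tx": 0.0331, "ty": 0, "tz": -0.0121, "rx": 0, "ry": -0.3, "rz": 0, "gripper": -1}, {"tx": 0.0331, "ty": 0, "tz": -0.0121, "rx": 0, "ry": -0.3, "rz": 0, "gripper": -1}, {"tx": 0.0331, "ty": 0, "tz": -0.0121, "rx": 0, "ry": -0.3, "rz": 0, "gripper": -1}, {"tx": 0.0331, "ty": 0, "tz": -0.0121, "rx": 0, "ry": -0.3, "rz": 0, "gripper": -1}, {"tx": 0.0331, "ty": 0, "tz": -0.0121, "rx": 0, "ry": -0.3, "rz": 0, "gripper": -1}, {"tx": 0.0331, "ty": 0, "tz": -0.0121, "rx": 0, "ry": -0.3, "rz": 0, "gripper": -1}, {"tx": 0, "ty": 0, "tz": 0, "rx": 0, "ry": 0, "rz": 0, "gripper": -1}]'

```text
time_s: 15.05
ee_pos: [468.1, -27.1, 152.6]
ee_rot: [-179.8, 45.0, 98.4]
force: [0.3, -0.1, 0.2]
gripper_width: 91.2
gripper_force: 0.0
```

```bash
python3 - <<'E'
from h import *
log()
for n in('scene','top'):
  c=grab(n,n+'3.png')
  try: print(n,detect(c,(480,-110)))
  except Exception as e: print(e)
im=cv2.imread('pics/scene3.png')[180:340,200:480]; cv2.imwrite('pics/s3c.png',cv2.resize(im,None,fx=2,fy=2))
S=np.array([480,-110.]); l=lat(7.83)
R2=toolR(7.83,-45); g2=np.r_[S,31]+15*l
T=plan([('pre',g2-R2.apply([0,0,90]),R2),('down',g2,R2,4)])
E
```

```text
t 15.05 pos [468.1 -27.1 152.6] rot [-179.8   45.    98.4] q [ 24.2  19.7 114.3 -46.5  69.5  42.3] w 91.2 F [ 0.3 -0.1  0.2]
scene [ 481.47 -109.43    8.12    0.95]
top [ 481.65 -111.69    7.19    0.96]
pre: n=2 row=[0.0404, 0.0, 0.0632, 0.0029, -0.0007, 0.0005] end=[471.1 -45.4  81.2] zmin=81 ok=True q=[ 22.  26. 119. -51.  62.  50.] endErr=0.1
down: n=4 row=[-0.0, 0.0, 0.045, 0.0, -0.0, 0.0] end=[ 479.7 -108.4   17.6] zmin=18 ok=True q=[ 14.  32. 123. -62.  53.  58.] endErr=0.1
```

View pics/s3c.png

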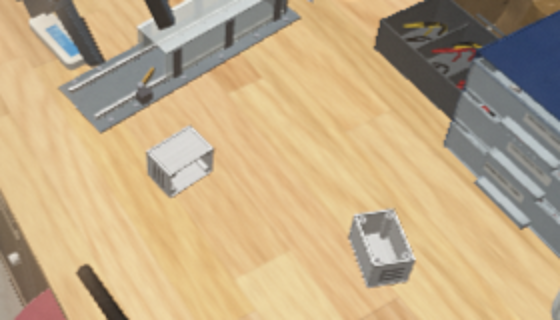

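The cover lies on its side at about (481,−110), open to the right, as planned. Now the second grip.

Call:
send_rows --motion '[{"tx": 0.0404, "ty": 0, "tz": 0.0632, "rx": 0.0029, "ry": -0.0007, "rz": 0.0005, "gripper": -1}, {"tx": 0.0404, "ty": 0, "tz": 0.0632, "rx": 0.0029, "ry": -0.0007, "rz": 0.0005, "gripper": -1}, {"tx": 0, "ty": 0, "tz": 0.045, "rx": 0, "ry": 0, "rz": 0, "gripper": -1}, {"tx": 0, "ty": 0.001, "tz": 0.045, "rx": 0, "ry": 0, "rz": 0, "gripper": -1}, {"tx": 0, "ty": 0.001, "tz": 0.045, "rx": 0, "ry": 0, "rz": 0, "gripper": -1}, {"tx": 0, "ty": 0, "tz": 0.045, "rx": 0, "ry": 0, "rz": 0, "gripper": -1}, {"tx": 0, "ty": 0, "tz": 0, "rx": 0, "ry": 0, "rz": 0, "gripper": -1}, {"tx": 0, "ty": 0, "tz": 0, "rx": 0, "ry": 0, "rz": 0, "gripper": 1}, {"tx": 0, "ty": 0, "tz": 0, "rx": 0, "ry": 0, "rz": 0, "gripper": 1}, {"tx": 0, "ty": 0, "tz": 0, "rx": 0, "ry": 0, "rz": 0, "gripper": 1}, {"tx": 0, "ty": 0, "tz": 0, "rx": 0, "ry": 0, "rz": 0, "gripper": 1}]'

```text
time_s: 16.52
ee_pos: [481.2, -108.2, 18.2]
ee_rot: [179.9, 45.1, 97.7]
force: [-1.3, 3.4, 4.8]
gripper_width: 65.8
gripper_force: 30.0
```

```bash
python3 - <<'E'
from h import *
log()
s=env.state();R2=R.from_euler('xyz',s['ee_rot'],degrees=True);g=np.array(s['ee_pos'])-R2.apply([0,0,19])
l=lat(7.83);print('grasp',g.round(1),'lat off',np.dot(g[:2]-[481.5,-110.5],l[:2]).round(1))
Re=toolR(7.83,45); ge=mag(34,-8,43)
plan([('lift',g+[0,0,110],toolR(7.83,-45)),('swing',ge+[0,0,80],Re),('above',ge+[0,0,12],Re),('place',ge,Re,4)])
E
```

```text
t 16.525 pos [ 481.2 -108.2   18.2] rot [179.9  45.1  97.7] q [ 14.4  31.8 123.1 -62.1  52.7  58.1] w 65.8 F [-1.3  3.4  4.8]
grasp [479.3 -94.9  31.7] lat off 15.8
lift: n=2 row=[-0.0778, 0.0001, -0.0777, 0.0012, 0.001, -0.0013] end=[ 481.1 -108.2  128.2] zmin=73 ok=True q=[ 14.  21. 118. -53.  62.  41.] endErr=0.0
swing: n=9 row=[0.04, -0.0013, 0.0011, -0.0, 0.3333, -0.0] end=[453.3  50.8 109.6] zmin=85 ok=True q=[-22.  26. 112.  40.  73. -53.] endErr=0.1
above: n=2 row=[-0.0481, 0.0001, 0.0481, -0.0, 0.0001, -0.0] end=[453.4  50.8  41.6] zmin=42 ok=True q=[-22.  32. 115.  42.  66. -59.] endErr=0.0
place: n=4 row=[-0.0042, -0.0, 0.0042, -0.0, 0.0, -0.0] end=[453.4  50.8  29.7] zmin=30 ok=True q=[-22.  33. 115.  42.  65. -60.] endErr=0.1
```

Call:
send_rows --motion '[{"tx": -0.0778, "ty": 0.0001, "tz": -0.0777, "rx": 0.0012, "ry": 0.001, "rz": -0.0013, "gripper": 1}, {"tx": -0.0778, "ty": 0.0001, "tz": -0.0777, "rx": 0.0012, "ry": 0.001, "rz": -0.0013, "gripper": 1}, {"tx": 0.04, "ty": -0.0013, "tz": 0.0011, "rx": 0, "ry": 0.3333, "rz": 0, "gripper": 1}, {"tx": 0.04, "ty": -0.0013, "tz": 0.0011, "rx": 0, "ry": 0.3333, "rz": 0, "gripper": 1}, {"tx": 0.04, "ty": -0.0013, "tz": 0.0011, "rx": 0, "ry": 0.3333, "rz": 0, "gripper": 1}, {"tx": 0.04, "ty": -0.0013, "tz": 0.0011, "rx": 0, "ry": 0.3333, "rz": 0, "gripper": 1}, {"tx": 0.04, "ty": -0.0013, "tz": 0.0011, "rx": 0, "ry": 0.3333, "rz": 0, "gripper": 1}, {"tx": 0.04, "ty": -0.0013, "tz": 0.0011, "rx": 0, "ry": 0.3333, "rz": 0, "gripper": 1}, {"tx": 0.04, "ty": -0.0013, "tz": 0.0011, "rx": 0, "ry": 0.3333, "rz": 0, "gripper": 1}, {"tx": 0.04, "ty": -0.0013, "tz": 0.0011, "rx": 0, "ry": 0.3333, "rz": 0, "gripper": 1}, {"tx": 0.04, "ty": -0.0013, "tz": 0.0011, "rx": 0, "ry": 0.3333, "rz": 0, "gripper": 1}, {"tx": 0, "ty": 0, "tz": 0, "rx": 0, "ry": 0, "rz": 0, "gripper": 1}]'

```text
time_s: 18.02
ee_pos: [452.9, 49.3, 107.2]
ee_rot: [-179.6, -45.0, 97.4]
force: [0.8, -0.2, -1.8]
gripper_width: 65.9
gripper_force: 30.0
```

```bash
python3 - <<'E'
from h import *
log()
Re=toolR(7.83,45); ge=mag(34,-8,43)
plan([('above',ge+[0,0,14],Re),('place',ge,Re,4)])
E
```

```text
t 18.025 pos [452.9  49.3 107.2] rot [-179.6  -45.    97.4] q [-22.2  26.1 112.   39.7  73.2 -52.5] w 65.9 F [ 0.8 -0.2 -1.8]
above: n=2 row=[-0.0439, 0.001, 0.046, -0.0014, 0.0006, -0.0047] end=[453.4  50.8  43.6] zmin=44 ok=True q=[-22.  32. 115.  42.  67. -59.] endErr=0.1
place: n=4 row=[-0.005, -0.0, 0.005, -0.0, -0.0, 0.0] end=[453.4  50.8  29.5] zmin=29 ok=True q=[-22.  33. 115.  42.  65. -60.] endErr=0.1
```

Call:
send_rows --motion '[{"tx": -0.0439, "ty": 0.001, "tz": 0.046, "rx": -0.0014, "ry": 0.0006, "rz": -0.0047, "gripper": 1}, {"tx": -0.0439, "ty": 0.001, "tz": 0.046, "rx": -0.0014, "ry": 0.0006, "rz": -0.0047, "gripper": 1}, {"tx": -0.005, "ty": 0, "tz": 0.005, "rx": 0, "ry": 0, "rz": 0, "gripper": 1}, {"tx": -0.005, "ty": 0, "tz": 0.005, "rx": 0, "ry": 0, "rz": 0, "gripper": 1}, {"tx": -0.005, "ty": 0, "tz": 0.005, "rx": 0, "ry": 0, "rz": 0, "gripper": 1}, {"tx": -0.005, "ty": 0, "tz": 0.005, "rx": 0, "ry": 0, "rz": 0, "gripper": 1}, {"tx": 0, "ty": 0, "tz": 0, "rx": 0, "ry": 0, "rz": 0, "gripper": 1}, {"tx": 0, "ty": 0, "tz": 0, "rx": 0, "ry": 0, "rz": 0, "gripper": 1}]'

```text
time_s: 19.02
ee_pos: [454.2, 52.0, 31.5]
ee_rot: [179.7, -45.0, 98.2]
force: [0.1, -0.5, -1.7]
gripper_width: 66.2
gripper_force: 30.0
```

```bash
python3 - <<'E'
from h import *
log()
s=env.state();r=R.from_euler('xyz',s['ee_rot'],degrees=True);g=np.array(s['ee_pos'])-r.apply([0,0,19])
a=np.radians(MAG[2]);d=g[:2]-MAG[:2];print('grasp mag',d[0]*np.cos(a)+d[1]*np.sin(a),-d[0]*np.sin(a)+d[1]*np.cos(a),g[2])
c=grab('scene','s4.png')
im=cv2.imread('pics/s4.png')[160:270,210:360]; cv2.imwrite('pics/s4c.png',cv2.resize(im,None,fx=4,fy=4,interpolation=cv2.INTER_CUBIC))
E
```

```text
t 19.025 pos [454.2  52.   31.5] rot [179.7 -45.   98.2] q [-21.9  33.  115.4  42.6  65.3 -60.2] w 66.2 F [ 0.1 -0.5 -1.7]
grasp mag 34.86114399258115 -6.92247945734466 44.95379106832733
```

View pics/s4c.png

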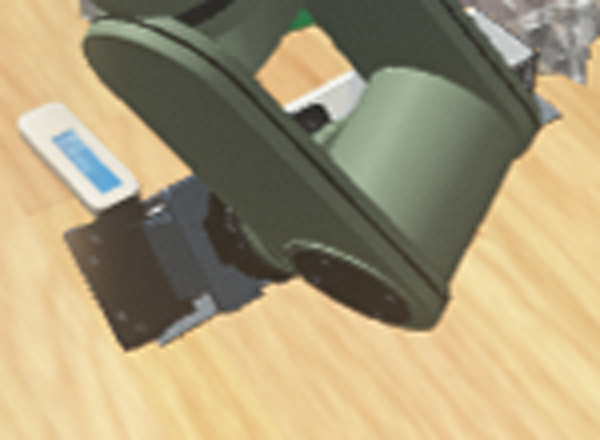

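Call:
send_rows --motion '[{"tx": -0.0028, "ty": 0, "tz": 0.0014, "rx": 0, "ry": 0, "rz": 0, "gripper": 1}, {"tx": -0.0028, "ty": 0, "tz": 0.0014, "rx": 0, "ry": 0, "rz": 0, "gripper": 1}, {"tx": 0, "ty": 0, "tz": 0, "rx": 0, "ry": 0, "rz": 0, "gripper": 1}, {"tx": 0, "ty": 0, "tz": 0, "rx": 0, "ry": 0, "rz": 0, "gripper": 1}]'

```text
time_s: 19.58
ee_pos: [454.3, 51.3, 29.3]
ee_rot: [179.7, -45.1, 98.2]
force: [-0.7, -1.2, 6.7]
gripper_width: 65.9
gripper_force: 30.0
```

Call:
send_rows --motion '[{"tx": 0, "ty": 0, "tz": 0, "rx": 0, "ry": 0, "rz": 0, "gripper": -0.7}, {"tx": 0, "ty": 0, "tz": 0, "rx": 0, "ry": 0, "rz": 0, "gripper": -0.7}, {"tx": 0, "ty": 0, "tz": 0, "rx": 0, "ry": 0, "rz": 0, "gripper": -0.7}, {"tx": 0, "ty": 0, "tz": -0.03, "rx": 0, "ry": 0, "rz": 0, "gripper": -0.7}, {"tx": 0, "ty": 0, "tz": -0.08, "rx": 0, "ry": 0, "rz": 0, "gripper": -0.7}, {"tx": 0, "ty": 0, "tz": -0.12, "rx": 0, "ry": 0, "rz": 0, "gripper": -0.7}, {"tx": 0, "ty": 0, "tz": -0.12, "rx": 0, "ry": 0, "rz": 0, "gripper": -0.7}, {"tx": 0, "ty": 0, "tz": -0.12, "rx": 0, "ry": 0, "rz": 0, "gripper": 1}, {"tx": 0, "ty": 0, "tz": 0, "rx": 0, "ry": 0, "rz": 0, "gripper": 1}, {"tx": 0, "ty": 0, "tz": 0, "rx": 0, "ry": 0, "rz": 0, "gripper": 1}]'

```text
time_s: 20.82
ee_pos: [475.9, -113.6, 194.1]
ee_rot: [179.8, -45.1, 98.1]
force: [-0.1, 0.6, -0.3]
gripper_width: 50.3
gripper_force: 0.0
```

```bash
python3 - <<'E'
from h import *
log()
for n in('top','scene'):
    c=grab(n,n+'5.png'); M=mag(34,0,0)
    q=proj(c,[mag(34,0,27)])[0].astype(int)
    im=cv2.imread(f'pics/{n}5.png')[q[1]-35:q[1]+35,q[0]-45:q[0]+45]; cv2.imwrite(f'pics/{n}5c.png',cv2.resize(im,(400,311),interpolation=cv2.INTER_CUBIC))
cv2.imwrite('pics/5c.png',np.hstack([cv2.imread('pics/top5c.png'),cv2.imread('pics/scene5c.png')]))
# push plan: tool y along mag y? fingers closed; vertical tool, ydir = MAG yaw
E
```

```text
t 20.825 pos [ 475.9 -113.6  194.1] rot [179.8 -45.1  98.1] q [-35.6  27.3  93.5  31.1  93.2 -51.5] w 50.3 F [-0.1  0.6 -0.3]
```

View pics/5c.png

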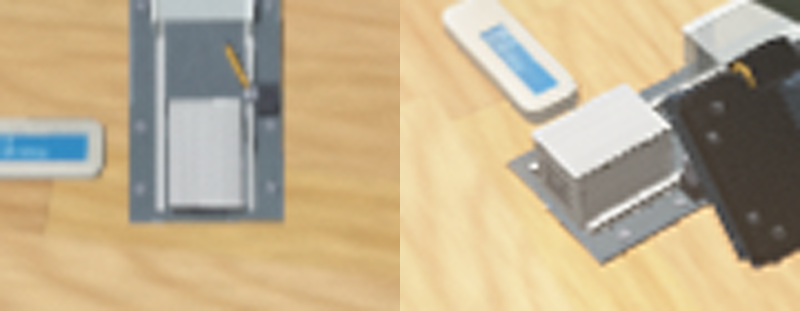

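Cover 1 sits flat in the entry with its plate side up. The pawl is visible just ahead of it at about (235,65) in the left crop. Now I'll plan the push.

```bash
cat >> h.py <<'E'
def pushplan(z=10,yo=4,x0=-35,xe=94.5):
    Rv=toolR(MAG[2],0); g=lambda x,zz:mag(x,yo,zz+19)
    return plan([('pre',g(x0,110),Rv),('down',g(x0,z),Rv,3),('push',g(xe,z),Rv,9),('back',g(xe-25,z),Rv),('up',g(xe-25,170),Rv)])
E
python3 - <<'E'
from h import *
pushplan()
E
```

```text
pre: n=6 row=[0.0374, -0.0228, 0.0504, 0.0001, -0.251, 0.0009] end=[385.4  39.8 110. ] zmin=110 ok=True q=[  4.   8. 121.  -0.  51.  -4.] endErr=0.2
down: n=3 row=[0.0001, -0.0, 0.0667, -0.0001, 0.0001, 0.0] end=[385.3  40.   10. ] zmin=10 ok=True q=[  4.  17. 129.   0.  34.  -4.] endErr=0.1
push: n=9 row=[0.0, 0.0288, -0.0, 0.0, -0.0, 0.0] end=[513.7  57.6  10. ] zmin=10 ok=True q=[  5.  26. 112.   0.  42.  -3.] endErr=0.2
back: n=1 row=[0.0, -0.0503, -0.0001, 0.0001, -0.0001, 0.0001] end=[488.8  54.2  10. ] zmin=10 ok=True q=[  5.  24. 116.  -0.  40.  -3.] endErr=0.0
up: n=3 row=[0.0, -0.0, -0.1067, -0.0, -0.0, 0.0] end=[488.8  54.2 170.1] zmin=63 ok=True q=[  5.  13. 104.  -0.  63.  -3.] endErr=0.1
```

Call:
send_rows --motion '[{"tx": 0.0374, "ty": -0.0228, "tz": 0.0504, "rx": 0.0001, "ry": -0.251, "rz": 0.0009, "gripper": 1}, {"tx": 0.0374, "ty": -0.0228, "tz": 0.0504, "rx": 0.0001, "ry": -0.251, "rz": 0.0009, "gripper": 1}, {"tx": 0.0374, "ty": -0.0228, "tz": 0.0504, "rx": 0.0001, "ry": -0.251, "rz": 0.0009, "gripper": 1}, {"tx": 0.0374, "ty": -0.0228, "tz": 0.0504, "rx": 0.0001, "ry": -0.251, "rz": 0.0009, "gripper": 1}, {"tx": 0.0374, "ty": -0.0228, "tz": 0.0504, "rx": 0.0001, "ry": -0.251, "rz": 0.0009, "gripper": 1}, {"tx": 0.0374, "ty": -0.0228, "tz": 0.0504, "rx": 0.0001, "ry": -0.251, "rz": 0.0009, "gripper": 1}, {"tx": 0, "ty": 0, "tz": 0, "rx": 0, "ry": 0, "rz": 0, "gripper": 1}, {"tx": 0, "ty": 0, "tz": 0.0667, "rx": 0, "ry": 0, "rz": 0, "gripper": 1}, {"tx": 0, "ty": 0, "tz": 0.0667, "rx": 0, "ry": 0, "rz": 0, "gripper": 1}, {"tx": 0, "ty": 0, "tz": 0.0667, "rx": 0, "ry": 0, "rz": 0, "gripper": 1}, {"tx": 0, "ty": 0, "tz": 0, "rx": 0, "ry": 0, "rz": 0, "gripper": 1}]'

```text
time_s: 22.3
ee_pos: [384.8, 37.8, 8.6]
ee_rot: [-179.8, 0.1, 97.7]
force: [-0.2, 0.1, 0.9]
gripper_width: 0.4
gripper_force: 0.0
```

```bash
python3 - <<'E'
from h import *
log()
pushplan()
E
```

```text
t 22.3 pos [384.8  37.8   8.6] rot [-1.798e+02  1.000e-01  9.770e+01] q [  4.   17.4 128.8  -0.2  34.   -3.6] w 0.4 F [-0.2  0.1  0.9]
pre: n=2 row=[0.002, 0.0004, -0.1014, -0.0041, 0.0013, -0.0015] end=[385.3  40.  110. ] zmin=59 ok=True q=[  4.   8. 121.  -0.  51.  -4.] endErr=0.0
down: n=3 row=[0.0, 0.0, 0.0667, 0.0, 0.0, -0.0] end=[385.3  40.    9.9] zmin=10 ok=True q=[  4.  17. 129.  -0.  34.  -4.] endErr=0.1
push: n=9 row=[0.0, 0.0288, -0.0, 0.0, 0.0, -0.0] end=[513.7  57.6  10. ] zmin=10 ok=True q=[  5.  26. 112.  -0.  42.  -3.] endErr=0.1
back: n=1 row=[0.0001, -0.0502, -0.0001, 0.0001, 0.0, -0.0001] end=[488.8  54.2  10. ] zmin=10 ok=True q=[  5.  24. 116.  -0.  40.  -3.] endErr=0.0
up: n=3 row=[-0.0, 0.0, -0.1067, -0.0, 0.0, 0.0] end=[488.8  54.2 170.1] zmin=63 ok=True q=[  5.  13. 104.  -0.  63.  -3.] endErr=0.1
```

Call:
send_rows --motion '[{"tx": 0.004, "ty": 0.0288, "tz": -0.003, "rx": 0, "ry": 0, "rz": 0, "gripper": 1}, {"tx": 0, "ty": 0.0288, "tz": 0, "rx": 0, "ry": 0, "rz": 0, "gripper": 1}, {"tx": 0, "ty": 0.0288, "tz": 0, "rx": 0, "ry": 0, "rz": 0, "gripper": 1}, {"tx": 0, "ty": 0.0288, "tz": 0, "rx": 0, "ry": 0, "rz": 0, "gripper": 1}, {"tx": 0, "ty": 0.0288, "tz": 0, "rx": 0, "ry": 0, "rz": 0, "gripper": 1}, {"tx": 0, "ty": 0.0288, "tz": 0, "rx": 0, "ry": 0, "rz": 0, "gripper": 1}, {"tx": 0, "ty": 0.0288, "tz": 0, "rx": 0, "ry": 0, "rz": 0, "gripper": 1}, {"tx": 0, "ty": 0.0288, "tz": 0, "rx": 0, "ry": 0, "rz": 0, "gripper": 1}, {"tx": 0, "ty": 0.0288, "tz": 0, "rx": 0, "ry": 0, "rz": 0, "gripper": 1}, {"tx": 0, "ty": 0, "tz": 0, "rx": 0, "ry": 0, "rz": 0, "gripper": 1}, {"tx": 0, "ty": 0, "tz": 0, "rx": 0, "ry": 0, "rz": 0, "gripper": 1}]'

```text
time_s: 23.68
ee_pos: [515.8, 58.2, 12.2]
ee_rot: [179.8, 0.1, 97.8]
force: [0.0, 2.0, -0.2]
gripper_width: 0.8
gripper_force: 0.7
```

Call:
send_rows --motion '[{"tx": 0, "ty": -0.05, "tz": 0, "rx": 0, "ry": 0, "rz": 0, "gripper": 1}, {"tx": 0, "ty": 0, "tz": -0.11, "rx": 0, "ry": 0, "rz": 0, "gripper": -1}, {"tx": 0, "ty": 0, "tz": -0.12, "rx": 0, "ry": 0, "rz": 0, "gripper": -1}, {"tx": 0, "ty": 0, "tz": -0.12, "rx": 0, "ry": 0, "rz": 0, "gripper": -1}, {"tx": 0, "ty": 0, "tz": -0.12, "rx": 0, "ry": 0, "rz": 0, "gripper": -1}, {"tx": -0.12, "ty": -0.03, "tz": 0, "rx": 0, "ry": 0, "rz": 0, "gripper": -1}, {"tx": -0.12, "ty": -0.03, "tz": 0, "rx": 0, "ry": 0, "rz": 0, "gripper": -1}, {"tx": -0.12, "ty": -0.03, "tz": 0, "rx": 0, "ry": 0, "rz": 0, "gripper": -1}]'

```text
time_s: 24.68
ee_pos: [468.7, -131.3, 247.6]
ee_rot: [179.8, 0.2, 97.8]
force: [1.6, -0.1, -1.0]
gripper_width: 67.5
gripper_force: 0.0
```

```bash
python3 - <<'E'
from h import *
log()
for n in('top','scene'):
    c=grab(n,n+'6.png')
    q=proj(c,[mag(100,0,27)])[0].astype(int)
    im=cv2.imread(f'pics/{n}6.png')[q[1]-35:q[1]+35,q[0]-45:q[0]+45]; cv2.imwrite(f'pics/{n}6c.png',cv2.resize(im,(400,311),interpolation=cv2.INTER_CUBIC))
    for g in [(550,297),(610.5,-323)]: 
        try: print(n,detect(c,g))
        except Exception as e: print(n,g,e)
cv2.imwrite('pics/6c.png',np.hstack([cv2.imread('pics/top6c.png'),cv2.imread('pics/scene6c.png')]))
E
```

```text
t 24.675 pos [ 468.7 -131.3  247.6] rot [179.8   0.2  97.8] q [-16.9   9.   97.4  -0.1  73.4 -24.7] w 67.5 F [ 1.6 -0.1 -1. ]
top [549.83 296.76 108.58   0.94]
top [ 6.0141e+02 -3.6148e+02  7.2500e+00  1.9000e-01]
scene [5.5934e+02 2.2454e+02 5.6700e+00 3.4000e-01]
scene [ 654.89 -349.03   69.07    0.98]
```

View pics/6c.png

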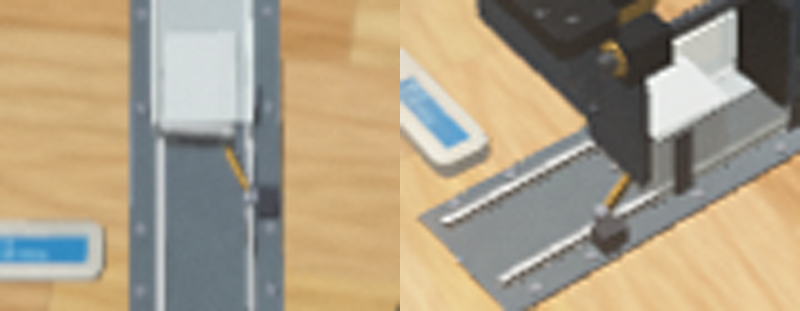

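Cover 1 is fully past the pawl, and the pawl (about (238,170) in the left crop) has sprung out behind it. Cover 2 has been knocked to about (655,−349), so I'm re-measuring it.

```bash
cat >> h.py <<'E'
def pickplan(x,y,yw,t=-45,lift=110,h=31):
    yd=yw-180; g,b,Rt=pick(x,y,yd,8,h,t,100)
    plan([('pre',b+[0,0,20],Rt),('down',g,Rt,4)])
S0=np.array([480,-110.])
def stage(t=45,S=S0,lift=110,swz=110):
    s=env.state();r=R.from_euler('xyz',s['ee_rot'],degrees=True);g0=np.array(s['ee_pos'])-r.apply([0,0,19])
    Rs=toolR(MAG[2],t); g=np.r_[S,32.]-8*lat(MAG[2])
    return plan([('lift',g0+[0,0,lift],r),('swing',g+[0,0,swz],Rs)])
E
python3 - <<'E'
from h import *
r=[detect(grab(n),(655,-349)) for n in('top','scene')];print(r)
x,y,yw,_=(r[0]+r[1])/2
for t in(-45,-25): print(t);pickplan(x,y,yw,t)
E
```

```text
[array([ 6.4424e+02, -3.7771e+02,  7.1600e+00,  2.0000e-01]), array([ 654.76, -347.96,   68.73,    0.97])]
-45
pre: n=16 row=[0.012, 0.0647, 0.0011, 0.121, -0.0329, 0.2909] end=[ 689.8 -414.1  108.4] zmin=108 ok=False q=[-37.  71.  12.  17. 135. 114.] endErr=0.3
down: n=4 row=[0.0071, 0.0001, 0.0571, 0.0, 0.0002, 0.0001] end=[ 646.2 -358.5   17.6] zmin=18 ok=False q=[-35.  70.  30.  14. 124. 110.] endErr=0.1
-25
pre: n=16 row=[0.0118, 0.0589, 0.007, 0.0681, -0.0186, 0.3053] end=[ 675.4 -396.   124.6] zmin=125 ok=True q=[-34.  58.  33.   8. 113. 109.] endErr=0.3
down: n=4 row=[0.0043, 0.0, 0.0591, 0.0001, 0.0, 0.0001] end=[ 649.5 -362.8   13.9] zmin=14 ok=True q=[-34.  56.  53.   8.  95. 108.] endErr=0.1
```

```bash
python3 - <<'E'
from h import *
c=dict(M=np.load('top_M.npy'),K=np.load('top_K.npy'));s=dict(M=np.load('scene_M.npy'),K=np.load('scene_K.npy'))
print('top front-bottom',ray(c,(384,145),0),ray(c,(458,157),0),'tray',ray(c,(323,128),0),ray(c,(378,134),0))
print('scene front bottom',ray(s,(426,238),0),ray(s,(505,297),0),'top edge at z100', ray(s,(430,200),100))
x,y,yw=654.6,-349.2,68.5
k,_=fitk()
for yd in(yw,yw-180):
  for t in(-20,-10,0):
    g,b,Rt=pick(x,y,yd,6,31,t,100)
    for sd in ([-30,45,70,0,80,95],[-30,45,70,0,60,-95]):
        q,e=ik(tcp(g,Rt),Rt,k,sd)
        if e<.05: print(yd,t,q.round(0))
for t in(65,75):
    Rs=toolR(MAG[2],t); g=np.r_[S0,32.]-8*lat(MAG[2]);print(t,ik(tcp(g,Rs),Rs,k,[-34,39,103,33,75,-61]))
E
```

```text
top front-bottom [ 795.36270888 -262.8533363     0.        ] [ 784.64009942 -488.49313473    0.        ] tray [827.85326293 -72.2688915    0.        ] [ 829.30073665 -242.23413806    0.        ]
scene front bottom [ 8.27874027e+02 -2.08544738e+02 -1.13686838e-13] [ 857.97397605 -428.84885446    0.        ] top edge at z100 [ 841.75756283 -174.58075464  100.        ]
68.5 -20 [ -30.   35.   98.    6.   28. -104.]
68.5 -10 [-30.  37.  89.   2.  44. -99.]
68.5 0 [-29.  41.  80.  -0.  59. -98.]
-111.5 -20 [-28.  53.  57.  -2.  90.  84.]
-111.5 -20 [-28.  53.  57.  -2.  90.  84.]
-111.5 -10 [-28.  47.  68.  -1.  75.  84.]
-111.5 -10 [-28.  47.  68.  -1.  75.  84.]
-111.5 0 [-29.  42.  78.  -0.  60.  83.]
-111.5 0 [-29.  42.  78.   0.  60.  83.]
65 (array([-38.71557605,  49.17622093,  97.24547721,  38.56347083,
        90.67479799, -67.64032472]), np.float64(6.821210263296962e-14))
75 (array([-39.82405745,  54.28911088,  95.11556939,  41.0850202 ,
        98.08088806, -69.73980071]), np.float64(4.121147867408581e-14))
```

```bash
cat >> h.py <<'E'
def pickplan2(x,y,yd,t,h=31,off=8):
    g,b,Rt=pick(x,y,yd,off,h,t,90)
    plan([('pre',b+[0,0,20],Rt),('down',g,Rt,4)])
E
python3 - <<'E'
from h import *
pickplan2(654.6,-349.2,68.5,-20)
E
```

```text
pre: n=7 row=[-0.0714, 0.0021, 0.0485, -0.0504, -0.0853, -0.2869] end=[ 624.7 -337.4  117.9] zmin=118 ok=True q=[ -31.   26.   96.    5.   39. -103.] endErr=0.2
down: n=4 row=[0.0035, -0.0, 0.0545, 0.0, 0.0001, 0.0001] end=[ 653.3 -348.6   13.1] zmin=13 ok=True q=[ -30.   35.   98.    6.   28. -104.] endErr=0.1
```

Call:
send_rows --motion '[{"tx": -0.0714, "ty": 0.0021, "tz": 0.0485, "rx": -0.0504, "ry": -0.0853, "rz": -0.2869, "gripper": -1}, {"tx": -0.0714, "ty": 0.0021, "tz": 0.0485, "rx": -0.0504, "ry": -0.0853, "rz": -0.2869, "gripper": -1}, {"tx": -0.0714, "ty": 0.0021, "tz": 0.0485, "rx": -0.0504, "ry": -0.0853, "rz": -0.2869, "gripper": -1}, {"tx": -0.0714, "ty": 0.0021, "tz": 0.0485, "rx": -0.0504, "ry": -0.0853, "rz": -0.2869, "gripper": -1}, {"tx": -0.0714, "ty": 0.0021, "tz": 0.0485, "rx": -0.0504, "ry": -0.0853, "rz": -0.2869, "gripper": -1}, {"tx": -0.0714, "ty": 0.0021, "tz": 0.0485, "rx": -0.0504, "ry": -0.0853, "rz": -0.2869, "gripper": -1}, {"tx": -0.0714, "ty": 0.0021, "tz": 0.0485, "rx": -0.0504, "ry": -0.0853, "rz": -0.2869, "gripper": -1}, {"tx": 0, "ty": 0, "tz": 0, "rx": 0, "ry": 0, "rz": 0, "gripper": -1}, {"tx": 0, "ty": 0, "tz": 0, "rx": 0, "ry": 0, "rz": 0, "gripper": -1}]'

```text
time_s: 26.0
ee_pos: [626.0, -334.1, 117.9]
ee_rot: [180.0, 19.9, 158.7]
force: [-0.1, -0.0, 0.2]
gripper_width: 91.0
gripper_force: 0.0
```

```bash
python3 - <<'E'
from h import *
log()
for n in('top','scene'):
  try: print(detect(grab(n),(655,-349)))
  except Exception as e: print(e)
g,b,Rt=pick(654.6,-349.2,68.5,8,31,-20,90)
plan([('down',g,Rt,4)])
E
```

```text
t 26.0 pos [ 626.  -334.1  117.9] rot [180.   19.9 158.7] q [ -30.5   25.5   96.3    5.1   38.6 -102.7] w 91.0 F [-0.1 -0.   0.2]
[ 6.5639e+02 -3.9064e+02  7.2000e+00  2.7000e-01]
[ 6.5548e+02 -3.4645e+02  6.9130e+01  6.2000e-01]
down: n=4 row=[0.0038, -0.0016, 0.0548, 0.0008, 0.0002, 0.0018] end=[ 653.2 -348.6   13.2] zmin=13 ok=True q=[ -30.   34.   98.    6.   28. -104.] endErr=0.1
```

Call:
send_rows --motion '[{"tx": 0.0038, "ty": -0.0016, "tz": 0.0548, "rx": 0.0008, "ry": 0.0002, "rz": 0.0018, "gripper": -1}, {"tx": 0.0038, "ty": -0.0016, "tz": 0.0548, "rx": 0.0008, "ry": 0.0002, "rz": 0.0018, "gripper": -1}, {"tx": 0.0038, "ty": -0.0016, "tz": 0.0548, "rx": 0.0008, "ry": 0.0002, "rz": 0.0018, "gripper": -1}, {"tx": 0.0038, "ty": -0.0016, "tz": 0.0548, "rx": 0.0008, "ry": 0.0002, "rz": 0.0018, "gripper": -1}, {"tx": 0, "ty": 0, "tz": 0, "rx": 0, "ry": 0, "rz": 0, "gripper": -1}, {"tx": 0, "ty": 0, "tz": 0, "rx": 0, "ry": 0, "rz": 0, "gripper": 1}, {"tx": 0, "ty": 0, "tz": 0, "rx": 0, "ry": 0, "rz": 0, "gripper": 1}, {"tx": 0, "ty": 0, "tz": 0, "rx": 0, "ry": 0, "rz": 0, "gripper": 1}, {"tx": 0, "ty": 0, "tz": 0, "rx": 0, "ry": 0, "rz": 0, "gripper": 1}]'

```text
time_s: 27.22
ee_pos: [653.8, -350.1, 14.2]
ee_rot: [-180.0, 20.1, 158.5]
force: [-1.2, 2.7, 6.3]
gripper_width: 65.9
gripper_force: 30.0
```

```bash
python3 - <<'E'
from h import *
log()
T=stage(70)
E
```

```text
t 27.225 pos [ 653.8 -350.1   14.2] rot [-180.    20.1  158.5] q [ -30.4   34.5   97.7    6.5   28.  -104.1] w 65.9 F [-1.2  2.7  6.3]
lift: n=2 row=[-0.0378, -0.0, -0.1033, -0.0, 0.0, 0.0] end=[ 653.7 -350.   124.2] zmin=69 ok=True q=[ -30.   28.   91.    5.   41. -102.] endErr=0.1
swing: n=11 row=[0.0599, 0.0071, 0.0214, -0.0853, 0.245, 0.1834] end=[ 478.6 -100.2  135.7] zmin=63 ok=True q=[-39.  43.  95.  41. 102. -62.] endErr=0.2
```

Call:
send_rows --motion '[{"tx": -0.0378, "ty": 0, "tz": -0.1033, "rx": 0, "ry": 0, "rz": 0, "gripper": 1}, {"tx": -0.0378, "ty": 0, "tz": -0.1033, "rx": 0, "ry": 0, "rz": 0, "gripper": 1}, {"tx": -0.0378, "ty": 0, "tz": -0.1033, "rx": 0, "ry": 0, "rz": 0, "gripper": 1}]'

```text
time_s: 27.6
ee_pos: [652.5, -349.7, 178.2]
ee_rot: [-180.0, 19.9, 158.4]
force: [1.8, -1.2, -1.2]
gripper_width: 65.8
gripper_force: 30.0
```

Call:
send_rows --motion '[{"tx": 0.0599, "ty": 0.0071, "tz": 0.0214, "rx": -0.0853, "ry": 0.245, "rz": 0.1834, "gripper": 1}, {"tx": 0.0599, "ty": 0.0071, "tz": 0.0214, "rx": -0.0853, "ry": 0.245, "rz": 0.1834, "gripper": 1}, {"tx": 0.0599, "ty": 0.0071, "tz": 0.0214, "rx": -0.0853, "ry": 0.245, "rz": 0.1834, "gripper": 1}, {"tx": 0.0599, "ty": 0.0071, "tz": 0.0214, "rx": -0.0853, "ry": 0.245, "rz": 0.1834, "gripper": 1}, {"tx": 0.0599, "ty": 0.0071, "tz": 0.0214, "rx": -0.0853, "ry": 0.245, "rz": 0.1834, "gripper": 1}, {"tx": 0.0599, "ty": 0.0071, "tz": 0.0214, "rx": -0.0853, "ry": 0.245, "rz": 0.1834, "gripper": 1}, {"tx": 0.0599, "ty": 0.0071, "tz": 0.0214, "rx": -0.0853, "ry": 0.245, "rz": 0.1834, "gripper": 1}, {"tx": 0.0599, "ty": 0.0071, "tz": 0.0214, "rx": -0.0853, "ry": 0.245, "rz": 0.1834, "gripper": 1}, {"tx": 0.0599, "ty": 0.0071, "tz": 0.0214, "rx": -0.0853, "ry": 0.245, "rz": 0.1834, "gripper": 1}, {"tx": 0.0599, "ty": 0.0071, "tz": 0.0214, "rx": -0.0853, "ry": 0.245, "rz": 0.1834, "gripper": 1}, {"tx": 0.0599, "ty": 0.0071, "tz": 0.0214, "rx": -0.0853, "ry": 0.245, "rz": 0.1834, "gripper": 1}, {"tx": 0, "ty": 0, "tz": 0, "rx": 0, "ry": 0, "rz": 0, "gripper": 1}]'

```text
time_s: 29.1
ee_pos: [477.7, -100.3, 188.3]
ee_rot: [-179.4, -70.0, 97.3]
force: [0.9, -0.3, -1.7]
gripper_width: 66.0
gripper_force: 30.0
```

```bash
python3 - <<'E'
from h import *
log()
Rs=toolR(MAG[2],70); g=np.r_[S0,32.]-8*lat(MAG[2])
plan([('above',g+[0,0,15],Rs,4),('place',g,Rs,3)])
E
```

```text
t 29.1 pos [ 477.7 -100.3  188.3] rot [-179.4  -70.    97.3] q [-39.4  38.9  93.1  41.7 106.5 -58.1] w 66.0 F [ 0.9 -0.3 -1.7]
above: n=4 row=[-0.0694, 0.0006, 0.0252, -0.0008, -0.0, -0.0014] end=[ 478.6 -100.3   40.6] zmin=41 ok=True q=[-39.  50.  96.  40.  95. -68.] endErr=0.1
place: n=3 row=[-0.0095, 0.0001, 0.0035, 0.0, -0.0, -0.0001] end=[ 478.7 -100.2   25.4] zmin=25 ok=True q=[-39.  52.  96.  40.  94. -69.] endErr=0.1
```

Call:
send_rows --motion '[{"tx": -0.0694, "ty": 0.0006, "tz": 0.0252, "rx": -0.0008, "ry": 0, "rz": -0.0014, "gripper": 1}, {"tx": -0.0694, "ty": 0.0006, "tz": 0.0252, "rx": -0.0008, "ry": 0, "rz": -0.0014, "gripper": 1}, {"tx": -0.0694, "ty": 0.0006, "tz": 0.0252, "rx": -0.0008, "ry": 0, "rz": -0.0014, "gripper": 1}, {"tx": -0.0694, "ty": 0.0006, "tz": 0.0252, "rx": -0.0008, "ry": 0, "rz": -0.0014, "gripper": 1}, {"tx": -0.0095, "ty": 0.0001, "tz": 0.0035, "rx": 0, "ry": 0, "rz": 0, "gripper": 1}, {"tx": -0.0095, "ty": 0.0001, "tz": 0.0035, "rx": 0, "ry": 0, "rz": 0, "gripper": 1}, {"tx": -0.0095, "ty": 0.0001, "tz": 0.0035, "rx": 0, "ry": 0, "rz": 0, "gripper": 1}, {"tx": 0, "ty": 0, "tz": 0, "rx": 0, "ry": 0, "rz": 0, "gripper": 1}, {"tx": 0, "ty": 0, "tz": 0, "rx": 0, "ry": 0, "rz": 0, "gripper": 1}]'

```text
time_s: 30.22
ee_pos: [479.8, -100.1, 27.3]
ee_rot: [179.6, -70.0, 98.2]
force: [0.0, -1.3, -2.4]
gripper_width: 66.0
gripper_force: 30.0
```

Call:
send_rows --motion '[{"tx": 0, "ty": 0, "tz": 0, "rx": 0, "ry": 0, "rz": 0, "gripper": -1}, {"tx": 0, "ty": 0, "tz": 0, "rx": 0, "ry": 0, "rz": 0, "gripper": -1}, {"tx": 0, "ty": 0, "tz": 0, "rx": 0, "ry": 0, "rz": 0, "gripper": -1}, {"tx": 0, "ty": 0, "tz": -0.06, "rx": 0, "ry": 0, "rz": 0, "gripper": -1}, {"tx": 0, "ty": 0, "tz": -0.12, "rx": 0, "ry": 0, "rz": 0, "gripper": -1}, {"tx": 0.08, "ty": 0, "tz": -0.04, "rx": 0, "ry": 0, "rz": 0, "gripper": -1}, {"tx": 0.08, "ty": 0, "tz": -0.04, "rx": 0, "ry": 0, "rz": 0, "gripper": -1}, {"tx": 0, "ty": 0, "tz": 0, "rx": 0, "ry": 0, "rz": 0, "gripper": -1}]'

```text
time_s: 31.22
ee_pos: [493.0, -195.0, 149.1]
ee_rot: [179.0, -69.8, 98.8]
force: [0.8, 0.9, -0.3]
gripper_width: 91.2
gripper_force: 0.0
```

```bash
cat >> h.py <<'E'
def regrip(S,t=-45,back=90,final=True):
    R2=toolR(MAG[2],t); g2=np.r_[S,31]+15*lat(MAG[2])
    plan([('swing',g2-R2.apply([0,0,110])+[0,0,60],R2),('pre',g2-R2.apply([0,0,90]),R2),('down',g2,R2,4)] if final else [('pre',g2-R2.apply([0,0,90]),R2),('down',g2,R2,4)])
E
python3 - <<'E'
from h import *
log()
for n in('top','scene'):
  c=grab(n)
  for g in [tuple(S0),(550,297)]:
    try: print(n,detect(c,g))
    except Exception as e: print(e)
regrip(S0)
E
```

```text
t 31.225 pos [ 493.  -195.   149.1] rot [179.  -69.8  98.8] q [-44.4  46.5  82.6  38.2 110.9 -59.6] w 91.2 F [ 0.8  0.9 -0.3]
top [ 481.55 -110.76    7.17    0.96]
top [549.81 296.91 107.87   0.94]
scene [ 476.23 -119.48  104.59    0.61]
scene [5.4945e+02 2.2545e+02 1.2564e+02 1.9000e-01]
swing: n=12 row=[0.0316, -0.0001, 0.008, 0.0003, -0.3195, 0.0] end=[469.1 -31.3 155.1] zmin=155 ok=True q=[ 24.  19. 114. -47.  70.  42.] endErr=0.2
pre: n=2 row=[0.0422, 0.0001, 0.0624, -0.0, 0.0002, 0.0001] end=[471.2 -45.4  81.2] zmin=81 ok=True q=[ 22.  26. 119. -51.  62.  50.] endErr=0.1
down: n=4 row=[-0.0, -0.0, 0.045, -0.0, -0.0, 0.0] end=[ 479.8 -108.5   17.5] zmin=18 ok=True q=[ 14.  32. 123. -62.  53.  58.] endErr=0.0
```

Call:
send_rows --motion '[{"tx": 0.0316, "ty": 0, "tz": 0.008, "rx": 0.0003, "ry": -0.3195, "rz": 0, "gripper": -1}, {"tx": 0.0316, "ty": 0, "tz": 0.008, "rx": 0.0003, "ry": -0.3195, "rz": 0, "gripper": -1}, {"tx": 0.0316, "ty": 0, "tz": 0.008, "rx": 0.0003, "ry": -0.3195, "rz": 0, "gripper": -1}, {"tx": 0.0316, "ty": 0, "tz": 0.008, "rx": 0.0003, "ry": -0.3195, "rz": 0, "gripper": -1}, {"tx": 0.0316, "ty": 0, "tz": 0.008, "rx": 0.0003, "ry": -0.3195, "rz": 0, "gripper": -1}, {"tx": 0.0316, "ty": 0, "tz": 0.008, "rx": 0.0003, "ry": -0.3195, "rz": 0, "gripper": -1}, {"tx": 0.0316, "ty": 0, "tz": 0.008, "rx": 0.0003, "ry": -0.3195, "rz": 0, "gripper": -1}, {"tx": 0.0316, "ty": 0, "tz": 0.008, "rx": 0.0003, "ry": -0.3195, "rz": 0, "gripper": -1}, {"tx": 0.0316, "ty": 0, "tz": 0.008, "rx": 0.0003, "ry": -0.3195, "rz": 0, "gripper": -1}, {"tx": 0.0316, "ty": 0, "tz": 0.008, "rx": 0.0003, "ry": -0.3195, "rz": 0, "gripper": -1}, {"tx": 0.0316, "ty": 0, "tz": 0.008, "rx": 0.0003, "ry": -0.3195, "rz": 0, "gripper": -1}, {"tx": 0.0316, "ty": 0, "tz": 0.008, "rx": 0.0003, "ry": -0.3195, "rz": 0, "gripper": -1}]'

```text
time_s: 32.83
ee_pos: [469.5, -30.3, 154.7]
ee_rot: [180.0, 45.3, 98.0]
force: [0.1, -0.9, -1.0]
gripper_width: 91.3
gripper_force: 0.0
```

Call:
send_rows --motion '[{"tx": 0, "ty": 0, "tz": 0, "rx": 0, "ry": 0, "rz": 0, "gripper": -1}]'

```text
time_s: 32.95
ee_pos: [468.2, -29.3, 151.8]
ee_rot: [-179.2, 45.1, 98.8]
force: [-0.2, 1.0, -0.3]
gripper_width: 91.1
gripper_force: 0.0
```

```bash
python3 - <<'E'
from h import *
log()
c=grab('scene'); print(detect(c,(481,-111)))
regrip(np.array([481.5,-110.5]),final=False)
# roughly classify: colour of top vs right face
for p in ([481,-111,46],[484,-134,23],[484,-134,10]):
    u,v=proj(c,[p])[0].astype(int); print(p,(u,v),c['img'][v-1:v+2,u-1:u+2].mean((0,1)).round())
E
```

```text
t 32.95 pos [468.2 -29.3 151.8] rot [-179.2   45.1   98.8] q [ 23.9  19.8 114.2 -46.4  69.6  41.8] w 91.1 F [-0.2  1.  -0.3]
[ 482.   -109.04    8.42    0.95]
pre: n=2 row=[0.0399, 0.0018, 0.0623, -0.002, -0.0002, 0.0068] end=[472.6 -45.9  81.2] zmin=81 ok=True q=[ 22.  26. 119. -51.  62.  50.] endErr=0.0
down: n=4 row=[-0.0, -0.0, 0.045, -0.0, -0.0, -0.0] end=[ 481.3 -108.9   17.5] zmin=18 ok=True q=[ 14.  32. 123. -62.  53.  58.] endErr=0.0
[481, -111, 46] (np.int64(289), np.int64(254)) [216. 215. 211.]
[484, -134, 23] (np.int64(295), np.int64(266)) [216. 214. 210.]
[484, -134, 10] (np.int64(295), np.int64(270)) [206. 203. 197.]
```

Call:
send_rows --motion '[{"tx": 0.0399, "ty": 0.0018, "tz": 0.0623, "rx": -0.002, "ry": 0, "rz": 0.0068, "gripper": -1}, {"tx": 0.0399, "ty": 0.0018, "tz": 0.0623, "rx": -0.002, "ry": 0, "rz": 0.0068, "gripper": -1}, {"tx": 0, "ty": 0, "tz": 0.045, "rx": 0, "ry": 0, "rz": 0, "gripper": -1}, {"tx": 0, "ty": 0, "tz": 0.045, "rx": 0, "ry": 0, "rz": 0, "gripper": -1}, {"tx": 0, "ty": 0, "tz": 0.045, "rx": 0, "ry": 0, "rz": 0, "gripper": -1}, {"tx": 0, "ty": 0, "tz": 0.045, "rx": 0, "ry": 0, "rz": 0, "gripper": -1}, {"tx": 0, "ty": 0, "tz": 0, "rx": 0, "ry": 0, "rz": 0, "gripper": -1}, {"tx": 0, "ty": 0, "tz": 0, "rx": 0, "ry": 0, "rz": 0, "gripper": 1}, {"tx": 0, "ty": 0, "tz": 0, "rx": 0, "ry": 0, "rz": 0, "gripper": 1}, {"tx": 0, "ty": 0, "tz": 0, "rx": 0, "ry": 0, "rz": 0, "gripper": 1}, {"tx": 0, "ty": 0, "tz": 0, "rx": 0, "ry": 0, "rz": 0, "gripper": 1}]'

```text
time_s: 34.38
ee_pos: [482.6, -109.5, 20.0]
ee_rot: [179.5, 45.0, 97.3]
force: [-3.4, 3.6, 6.5]
gripper_width: 66.0
gripper_force: 30.0
```

```bash
cat >> h.py <<'E'
def toentry(C):
    log(); s=env.state();R2=R.from_euler('xyz',s['ee_rot'],degrees=True);g=np.array(s['ee_pos'])-R2.apply([0,0,19]); l=lat(MAG[2])
    off=np.dot(g[:2]-C,l[:2]); hz=g[2]-23; ly=np.dot(g[:2]-C,[l[1],-l[0]]); print('off lat,z,long',off.round(1),hz.round(1),ly.round(1))
    E=[34+ly,-hz,27+off]; print('entry grasp mag',np.round(E,1))
    Re=toolR(MAG[2],45); ge=mag(*E)
    plan([('lift',g+[0,0,110],toolR(MAG[2],-45)),('swing',ge+[0,0,80],Re)])
    return E
def lower(E):
    log(); Re=toolR(MAG[2],45); ge=mag(*E); plan([('above',ge+[0,0,14],Re),('place',ge+[0,0,-1],Re,4)])
E
python3 - <<'E'
from h import *
toentry(np.array([481.6,-110.3]))
E
```

```text
t 34.375 pos [ 482.6 -109.5   20. ] rot [179.5  45.   97.3] q [ 14.2  31.6 122.9 -62.   52.8  58. ] w 66.0 F [-3.4  3.6  6.5]
off lat,z,long 14.1 10.4 1.1
entry grasp mag [ 35.1 -10.4  41.1]
lift: n=2 row=[-0.0778, 0.0005, -0.0778, 0.0021, 0.0004, -0.0066] end=[ 482.6 -109.4  130. ] zmin=75 ok=True q=[ 14.  21. 118. -53.  62.  41.] endErr=0.0
swing: n=10 row=[0.0359, -0.0012, 0.0022, 0.0, 0.3, 0.0] end=[454.8  48.7 107.5] zmin=84 ok=True q=[-22.  26. 112.  40.  73. -53.] endErr=0.3
```

Call:
send_rows --motion '[{"tx": -0.0778, "ty": 0.0005, "tz": -0.0778, "rx": 0.0021, "ry": 0.0004, "rz": -0.0066, "gripper": 1}, {"tx": -0.0778, "ty": 0.0005, "tz": -0.0778, "rx": 0.0021, "ry": 0.0004, "rz": -0.0066, "gripper": 1}, {"tx": 0.0359, "ty": -0.0012, "tz": 0.0022, "rx": 0, "ry": 0.3, "rz": 0, "gripper": 1}, {"tx": 0.0359, "ty": -0.0012, "tz": 0.0022, "rx": 0, "ry": 0.3, "rz": 0, "gripper": 1}, {"tx": 0.0359, "ty": -0.0012, "tz": 0.0022, "rx": 0, "ry": 0.3, "rz": 0, "gripper": 1}, {"tx": 0.0359, "ty": -0.0012, "tz": 0.0022, "rx": 0, "ry": 0.3, "rz": 0, "gripper": 1}, {"tx": 0.0359, "ty": -0.0012, "tz": 0.0022, "rx": 0, "ry": 0.3, "rz": 0, "gripper": 1}, {"tx": 0.0359, "ty": -0.0012, "tz": 0.0022, "rx": 0, "ry": 0.3, "rz": 0, "gripper": 1}, {"tx": 0.0359, "ty": -0.0012, "tz": 0.0022, "rx": 0, "ry": 0.3, "rz": 0, "gripper": 1}, {"tx": 0.0359, "ty": -0.0012, "tz": 0.0022, "rx": 0, "ry": 0.3, "rz": 0, "gripper": 1}, {"tx": 0.0359, "ty": -0.0012, "tz": 0.0022, "rx": 0, "ry": 0.3, "rz": 0, "gripper": 1}, {"tx": 0.0359, "ty": -0.0012, "tz": 0.0022, "rx": 0, "ry": 0.3, "rz": 0, "gripper": 1}]'

```text
time_s: 35.88
ee_pos: [455.0, 48.4, 106.9]
ee_rot: [179.9, -45.2, 97.9]
force: [0.3, -0.0, -2.9]
gripper_width: 65.9
gripper_force: 30.0
```

Call:
send_rows --motion '[{"tx": 0, "ty": 0, "tz": 0, "rx": 0, "ry": 0, "rz": 0, "gripper": 1}, {"tx": 0, "ty": 0, "tz": 0, "rx": 0, "ry": 0, "rz": 0, "gripper": 1}]'

```text
time_s: 36.12
ee_pos: [455.0, 48.3, 106.6]
ee_rot: [-180.0, -44.9, 97.8]
force: [0.4, -0.5, -2.0]
gripper_width: 65.4
gripper_force: 30.0
```

```bash
python3 - <<'E'
from h import *
lower([34.6,-9.4,42])
E
```

```text
t 36.125 pos [455.   48.3 106.6] rot [-180.   -44.9   97.8] q [-22.2  26.2 111.8  39.7  73.1 -52.8] w 65.4 F [ 0.4 -0.5 -2. ]
above: n=2 row=[-0.0443, -0.0005, 0.0462, -0.0004, 0.0019, 0.0002] end=[454.3  49.5  42.6] zmin=43 ok=True q=[-22.  32. 115.  42.  67. -59.] endErr=0.1
place: n=4 row=[-0.0053, -0.0, 0.0053, 0.0, 0.0, -0.0] end=[454.3  49.5  27.6] zmin=28 ok=True q=[-22.  33. 115.  42.  65. -60.] endErr=0.1
```

Call:
send_rows --motion '[{"tx": -0.0443, "ty": -0.0005, "tz": 0.0462, "rx": 0, "ry": 0.0019, "rz": 0, "gripper": 1}, {"tx": -0.0443, "ty": -0.0005, "tz": 0.0462, "rx": 0, "ry": 0.0019, "rz": 0, "gripper": 1}, {"tx": -0.0053, "ty": 0, "tz": 0.0053, "rx": 0, "ry": 0, "rz": 0, "gripper": 1}, {"tx": -0.0053, "ty": 0, "tz": 0.0053, "rx": 0, "ry": 0, "rz": 0, "gripper": 1}, {"tx": -0.0053, "ty": 0, "tz": 0.0053, "rx": 0, "ry": 0, "rz": 0, "gripper": 1}, {"tx": -0.0053, "ty": 0, "tz": 0.0053, "rx": 0, "ry": 0, "rz": 0, "gripper": 1}, {"tx": 0, "ty": 0, "tz": 0, "rx": 0, "ry": 0, "rz": 0, "gripper": 1}, {"tx": 0, "ty": 0, "tz": 0, "rx": 0, "ry": 0, "rz": 0, "gripper": 1}]'

```text
time_s: 37.12
ee_pos: [454.4, 49.8, 28.1]
ee_rot: [180.0, -45.2, 97.8]
force: [-0.6, -0.6, -1.9]
gripper_width: 65.8
gripper_force: 30.0
```

```bash
cat >> h.py <<'E'
def inmag():
    s=env.state();r=R.from_euler('xyz',s['ee_rot'],degrees=True);g=np.array(s['ee_pos'])-r.apply([0,0,19])
    a=np.radians(MAG[2]);d=g[:2]-MAG[:2];print('grasp mag',np.round([d[0]*np.cos(a)+d[1]*np.sin(a),-d[0]*np.sin(a)+d[1]*np.cos(a),g[2]],1))
E
python3 -c "
from h import *
log();inmag()"
```

```text
t 37.125 pos [454.4  49.8  28.1] rot [180.  -45.2  97.8] q [-22.2  33.4 115.3  42.6  65.3 -60.3] w 65.8 F [-0.6 -0.6 -1.9]
grasp mag [34.8 -9.1 41.5]
```

Call:
send_rows --motion '[{"tx": -0.0014, "ty": 0, "tz": 0.0014, "rx": 0, "ry": 0, "rz": 0, "gripper": 1}, {"tx": -0.0014, "ty": 0, "tz": 0.0014, "rx": 0, "ry": 0, "rz": 0, "gripper": 1}, {"tx": 0, "ty": 0, "tz": 0, "rx": 0, "ry": 0, "rz": 0, "gripper": 1}]'

```text
time_s: 37.5
ee_pos: [454.4, 49.9, 27.1]
ee_rot: [179.9, -45.3, 97.9]
force: [-0.7, -3.1, 7.1]
gripper_width: 65.9
gripper_force: 30.0
```

Call:
send_rows --motion '[{"tx": 0, "ty": 0, "tz": 0, "rx": 0, "ry": 0, "rz": 0, "gripper": -0.7}, {"tx": 0, "ty": 0, "tz": 0, "rx": 0, "ry": 0, "rz": 0, "gripper": -0.7}, {"tx": 0, "ty": 0, "tz": 0, "rx": 0, "ry": 0, "rz": 0, "gripper": -0.7}, {"tx": 0, "ty": 0, "tz": -0.03, "rx": 0, "ry": 0, "rz": 0, "gripper": -0.7}, {"tx": 0, "ty": 0, "tz": -0.08, "rx": 0, "ry": 0, "rz": 0, "gripper": -0.7}, {"tx": 0, "ty": 0, "tz": -0.12, "rx": 0, "ry": 0, "rz": 0, "gripper": -0.7}, {"tx": 0, "ty": 0, "tz": -0.12, "rx": 0, "ry": 0, "rz": 0, "gripper": -0.7}, {"tx": 0, "ty": 0, "tz": -0.12, "rx": 0, "ry": 0, "rz": 0, "gripper": 1}, {"tx": 0, "ty": 0, "tz": 0, "rx": 0, "ry": 0, "rz": 0, "gripper": 1}]'

```text
time_s: 38.62
ee_pos: [478.8, -119.0, 194.4]
ee_rot: [179.5, -44.8, 98.0]
force: [0.8, 0.3, -1.3]
gripper_width: 60.2
gripper_force: 0.0
```

```bash
python3 - <<'E'
from h import *
log()
c=grab('top','top7.png')
q=proj(c,[mag(60,0,27)])[0].astype(int)
im=cv2.imread('pics/top7.png')[q[1]-40:q[1]+40,q[0]-40:q[0]+40]; A=cv2.resize(im,(400,400),interpolation=cv2.INTER_CUBIC)
c2=grab('scene','scene7.png')
q=proj(c2,[mag(40,0,27)])[0].astype(int)
im=cv2.imread('pics/scene7.png')[q[1]-40:q[1]+40,q[0]-40:q[0]+40]; B=cv2.resize(im,(400,400),interpolation=cv2.INTER_CUBIC)
cv2.imwrite('pics/7c.png',np.hstack([A,B]))
print(detect(c,(550,297)))
pushplan()
E
```

```text
t 38.625 pos [ 478.8 -119.   194.4] rot [179.5 -44.8  98. ] q [-35.9  27.4  93.   31.   93.2 -51.4] w 60.2 F [ 0.8  0.3 -1.3]
[550.   296.51 107.98   0.94]
pre: n=6 row=[0.0386, -0.0231, 0.0503, 0.0001, -0.2508, -0.0004] end=[385.3  39.9 110. ] zmin=110 ok=True q=[  4.   8. 121.  -0.  51.  -4.] endErr=0.1
down: n=3 row=[0.0001, -0.0, 0.0666, -0.0, 0.0, 0.0001] end=[385.3  40.1  10.1] zmin=10 ok=True q=[  4.  17. 129.  -0.  34.  -4.] endErr=0.1
push: n=9 row=[-0.0, 0.0288, 0.0, -0.0, 0.0, -0.0] end=[513.7  57.7  10.1] zmin=10 ok=True q=[  5.  26. 112.  -0.  42.  -3.] endErr=0.2
back: n=1 row=[-0.0001, -0.0503, 0.0001, -0.0001, 0.0, -0.0] end=[488.8  54.2  10. ] zmin=10 ok=True q=[  5.  24. 116.  -0.  40.  -3.] endErr=0.0
up: n=3 row=[-0.0, 0.0, -0.1067, 0.0, 0.0, -0.0] end=[488.8  54.2 170.1] zmin=63 ok=True q=[  5.  13. 104.  -0.  63.  -3.] endErr=0.1
```

View pics/7c.png

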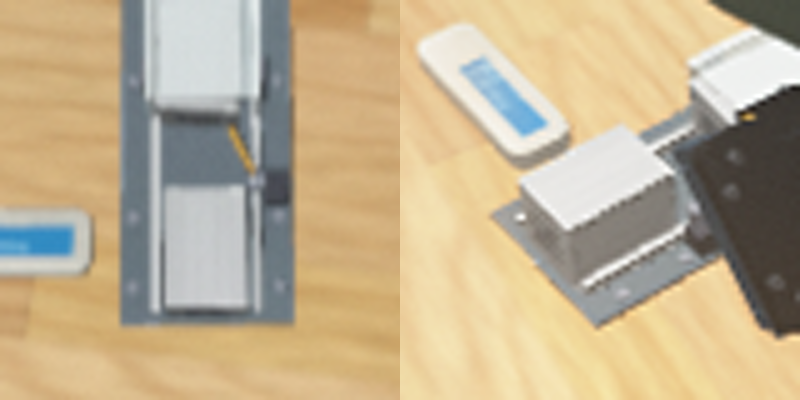

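Cover 2 is flat in the entry with its plate side up, and cover 1 is still behind the pawl. Pushing now.

Call:
send_rows --motion '[{"tx": 0.0386, "ty": -0.0231, "tz": 0.0503, "rx": 0.0001, "ry": -0.2508, "rz": -0.0004, "gripper": 1}, {"tx": 0.0386, "ty": -0.0231, "tz": 0.0503, "rx": 0.0001, "ry": -0.2508, "rz": -0.0004, "gripper": 1}, {"tx": 0.0386, "ty": -0.0231, "tz": 0.0503, "rx": 0.0001, "ry": -0.2508, "rz": -0.0004, "gripper": 1}, {"tx": 0.0386, "ty": -0.0231, "tz": 0.0503, "rx": 0.0001, "ry": -0.2508, "rz": -0.0004, "gripper": 1}, {"tx": 0.0386, "ty": -0.0231, "tz": 0.0503, "rx": 0.0001, "ry": -0.2508, "rz": -0.0004, "gripper": 1}, {"tx": 0.0386, "ty": -0.0231, "tz": 0.0503, "rx": 0.0001, "ry": -0.2508, "rz": -0.0004, "gripper": 1}, {"tx": 0, "ty": 0, "tz": 0, "rx": 0, "ry": 0, "rz": 0, "gripper": 1}, {"tx": 0.002, "ty": 0, "tz": 0.0655, "rx": 0, "ry": 0, "rz": 0, "gripper": 1}, {"tx": 0, "ty": 0, "tz": 0.0655, "rx": 0, "ry": 0, "rz": 0, "gripper": 1}, {"tx": 0, "ty": 0, "tz": 0.0655, "rx": 0, "ry": 0, "rz": 0, "gripper": 1}, {"tx": 0, "ty": 0, "tz": 0, "rx": 0, "ry": 0, "rz": 0, "gripper": 1}]'

```text
time_s: 40.1
ee_pos: [383.0, 40.5, 10.0]
ee_rot: [-179.6, -0.1, 97.8]
force: [0.5, 0.5, 0.6]
gripper_width: 0.6
gripper_force: 0.0
```

```bash
python3 -c "
from h import *
log();inmag()"
```

```text
t 40.1 pos [383.   40.5  10. ] rot [-1.796e+02 -1.000e-01  9.780e+01] q [ 4.300e+00  1.720e+01  1.288e+02  1.000e-01  3.440e+01 -3.600e+00] w 0.6 F [0.5 0.5 0.6]
grasp mag [-37.1   4.8  29. ]
```

Call:
send_rows --motion '[{"tx": 0, "ty": 0.0294, "tz": 0, "rx": 0, "ry": 0, "rz": 0, "gripper": 1}, {"tx": 0, "ty": 0.0294, "tz": 0, "rx": 0, "ry": 0, "rz": 0, "gripper": 1}, {"tx": 0, "ty": 0.0294, "tz": 0, "rx": 0, "ry": 0, "rz": 0, "gripper": 1}, {"tx": 0, "ty": 0.0294, "tz": 0, "rx": 0, "ry": 0, "rz": 0, "gripper": 1}, {"tx": 0, "ty": 0.0294, "tz": 0, "rx": 0, "ry": 0, "rz": 0, "gripper": 1}, {"tx": 0, "ty": 0.0294, "tz": 0, "rx": 0, "ry": 0, "rz": 0, "gripper": 1}, {"tx": 0, "ty": 0.0294, "tz": 0, "rx": 0, "ry": 0, "rz": 0, "gripper": 1}, {"tx": 0, "ty": 0.0294, "tz": 0, "rx": 0, "ry": 0, "rz": 0, "gripper": 1}, {"tx": 0, "ty": 0.0294, "tz": 0, "rx": 0, "ry": 0, "rz": 0, "gripper": 1}, {"tx": 0, "ty": 0, "tz": 0, "rx": 0, "ry": 0, "rz": 0, "gripper": 1}, {"tx": 0, "ty": 0, "tz": 0, "rx": 0, "ry": 0, "rz": 0, "gripper": 1}]'

```text
time_s: 41.48
ee_pos: [518.1, 60.0, 12.2]
ee_rot: [179.8, -0.0, 97.9]
force: [1.4, 3.1, -0.0]
gripper_width: 0.6
gripper_force: 1.2
```

Call:
send_rows --motion '[{"tx": 0, "ty": -0.05, "tz": 0, "rx": 0, "ry": 0, "rz": 0, "gripper": 1}, {"tx": 0, "ty": 0, "tz": -0.11, "rx": 0, "ry": 0, "rz": 0, "gripper": -1}, {"tx": 0, "ty": 0, "tz": -0.12, "rx": 0, "ry": 0, "rz": 0, "gripper": -1}, {"tx": 0, "ty": 0, "tz": -0.12, "rx": 0, "ry": 0, "rz": 0, "gripper": -1}, {"tx": 0, "ty": 0, "tz": -0.12, "rx": 0, "ry": 0, "rz": 0, "gripper": -1}, {"tx": -0.12, "ty": -0.03, "tz": 0, "rx": 0, "ry": 0, "rz": 0, "gripper": -1}, {"tx": -0.12, "ty": -0.03, "tz": 0, "rx": 0, "ry": 0, "rz": 0, "gripper": -1}, {"tx": -0.12, "ty": -0.03, "tz": 0, "rx": 0, "ry": 0, "rz": 0, "gripper": -1}, {"tx": 0, "ty": 0, "tz": 0, "rx": 0, "ry": 0, "rz": 0, "gripper": -1}]'

```text
time_s: 42.6
ee_pos: [470.8, -132.3, 246.7]
ee_rot: [-180.0, 0.1, 97.5]
force: [-0.4, 0.6, -0.1]
gripper_width: 77.8
gripper_force: 0.0
```

```bash
cat >> h.py <<'E'
def checkpawl(fn):
    # brass pixels in top view mapped to pawl height; rear end of cover top edge brightness along track
    c=grab('top',fn); hsv=cv2.cvtColor(c['img'],cv2.COLOR_RGB2HSV); pts=[]
    prof=[]
    for x in np.arange(60,116,2):
        for y in np.arange(-30,-4,1.5):
            u,v=proj(c,[mag(x,y,18)])[0].round().astype(int); h,s,_=hsv[v,u]
            if 10<=h<=28 and s>110: pts.append((x,y))
    p=np.array(pts); print('brass n',len(p), p[p[:,0]>90].max(0) if len(p) and (p[:,0]>90).any() else p, 'tip x,y', p[p[:,0].argmax()] if len(p) else None)
    for x in range(60,150,6):
        u,v=proj(c,[mag(x,4,30)])[0].round().astype(int); prof.append((x,int(c['img'][v,u].mean())))
    print(prof); return c
E
python3 - <<'E'
from h import *
log()
c=checkpawl('top8.png'); print(detect(c,(550,297)))
x,y,yw,_=detect(c,(550,297)); s=env.state()
c=dict(c,img=cv2.cvtColor(cv2.imread('pics/top6.png'),cv2.COLOR_BGR2RGB)); 
E
```

```text
t 42.6 pos [ 470.8 -132.3  246.7] rot [-1.80e+02  1.00e-01  9.75e+01] q [-17.    9.3  97.1  -0.1  73.6 -24.5] w 77.8 F [-0.4  0.6 -0.1]
brass n 32 [108.  -13.5] tip x,y [108. -15.]
[(60, 115), (66, 114), (72, 115), (78, 115), (84, 115), (90, 117), (96, 118), (102, 116), (108, 76), (114, 116), (120, 191), (126, 216), (132, 218), (138, 218), (144, 217)]
[549.93 296.49 107.85   0.94]
```

```bash
python3 - <<'E'
from h import *
c=dict(M=np.load('top_M.npy'),K=np.load('top_K.npy'))
for n,uv in [('box right-bottom',(180.5,186)),('box left-bottom',(132,192)),('board low',(210,176)),('board left',(189,171))]:
    for z in (0,30): print(n,z,ray(c,uv,z).round())
s=grab('scene'); print(detect(s,(550,297)))
pickplan2(549.9,296.8,107.9,-20)
pickplan2(549.9,296.8,107.9,-10)
E
```

```text
box right-bottom 0 [589. 329.   0.]
box right-bottom 30 [581. 319.  30.]
box left-bottom 0 [553. 467.   0.]
box left-bottom 30 [546. 454.  30.]
board low 0 [631. 247.   0.]
board low 30 [621. 240.  30.]
board left 0 [638. 312.   0.]
board left 30 [629. 303.  30.]
[5.6644e+02 2.3910e+02 1.1915e+02 3.4000e-01]
pre: n=11 row=[0.0474, 0.072, 0.0203, -0.0528, -0.0444, -0.3] end=[519.1 287.2 117.6] zmin=118 ok=True q=[ 30.  16. 111.  -8.  33. -72.] endErr=0.4
down: n=4 row=[0.0034, -0.0002, 0.0543, 0.0, 0.0001, 0.0001] end=[548.5 296.3  13.2] zmin=13 ok=True q=[ 29.  27. 114. -12.  20. -68.] endErr=0.1
pre: n=11 row=[0.0439, 0.0755, 0.0215, -0.0263, -0.0223, -0.3025] end=[530.5 290.4 121. ] zmin=121 ok=True q=[ 29.  21. 102.  -3.  48. -78.] endErr=0.2
down: n=4 row=[0.0017, 0.0001, 0.0549, -0.0001, 0.0, -0.0001] end=[545.4 295.4  12.3] zmin=12 ok=True q=[ 28.  29. 106.  -3.  35. -77.] endErr=0.1
```

Call:
send_rows --motion '[{"tx": 0.0474, "ty": 0.072, "tz": 0.0203, "rx": -0.0528, "ry": -0.0444, "rz": -0.3, "gripper": -0.8}, {"tx": 0.0474, "ty": 0.072, "tz": 0.0203, "rx": -0.0528, "ry": -0.0444, "rz": -0.3, "gripper": -0.8}, {"tx": 0.0474, "ty": 0.072, "tz": 0.0203, "rx": -0.0528, "ry": -0.0444, "rz": -0.3, "gripper": -0.8}, {"tx": 0.0474, "ty": 0.072, "tz": 0.0203, "rx": -0.0528, "ry": -0.0444, "rz": -0.3, "gripper": -0.8}, {"tx": 0.0474, "ty": 0.072, "tz": 0.0203, "rx": -0.0528, "ry": -0.0444, "rz": -0.3, "gripper": -0.8}, {"tx": 0.0474, "ty": 0.072, "tz": 0.0203, "rx": -0.0528, "ry": -0.0444, "rz": -0.3, "gripper": -0.8}, {"tx": 0.0474, "ty": 0.072, "tz": 0.0203, "rx": -0.0528, "ry": -0.0444, "rz": -0.3, "gripper": -0.8}, {"tx": 0.0474, "ty": 0.072, "tz": 0.0203, "rx": -0.0528, "ry": -0.0444, "rz": -0.3, "gripper": -0.8}, {"tx": 0.0474, "ty": 0.072, "tz": 0.0203, "rx": -0.0528, "ry": -0.0444, "rz": -0.3, "gripper": -0.8}, {"tx": 0.0474, "ty": 0.072, "tz": 0.0203, "rx": -0.0528, "ry": -0.0444, "rz": -0.3, "gripper": -0.8}, {"tx": 0.0474, "ty": 0.072, "tz": 0.0203, "rx": -0.0528, "ry": -0.0444, "rz": -0.3, "gripper": -0.8}, {"tx": 0, "ty": 0, "tz": 0, "rx": 0, "ry": 0, "rz": 0, "gripper": -0.8}]'

```text
time_s: 44.2
ee_pos: [514.7, 289.9, 115.7]
ee_rot: [-180.0, 19.8, -161.6]
force: [1.1, 0.7, -0.1]
gripper_width: 82.2
gripper_force: 0.0
```

Call:
send_rows --motion '[{"tx": 0, "ty": 0, "tz": 0, "rx": 0, "ry": 0, "rz": 0, "gripper": -0.8}]'

```text
time_s: 44.32
ee_pos: [518.6, 288.8, 118.0]
ee_rot: [180.0, 20.1, -161.9]
force: [0.7, -0.3, -0.2]
gripper_width: 82.2
gripper_force: 0.0
```

```bash
python3 - <<'E'
from h import *
log()
for n in('top','scene'):
  try: print(detect(grab(n),(550,297)))
  except Exception as e: print(e)
g,b,Rt=pick(549.9,296.8,107.9,8,31,-20,90)
plan([('down',g,Rt,4)])
E
```

```text
t 44.325 pos [518.6 288.8 118. ] rot [ 180.    20.1 -161.9] q [ 30.4  16.3 111.4  -7.7  32.9 -72. ] w 82.2 F [ 0.7 -0.3 -0.2]
[5.1784e+02 3.3957e+02 1.7986e+02 2.8000e-01]
[5.5107e+02 2.9849e+02 1.0627e+02 4.8000e-01]
down: n=4 row=[0.0039, -0.0005, 0.0546, 0.0003, 0.0009, 0.0007] end=[548.6 296.3  13.1] zmin=13 ok=True q=[ 29.  27. 114. -12.  20. -68.] endErr=0.1
```

Call:
send_rows --motion '[{"tx": 0.0039, "ty": -0.0005, "tz": 0.0546, "rx": 0.0003, "ry": 0.0009, "rz": 0.0007, "gripper": -0.8}, {"tx": 0.0039, "ty": -0.0005, "tz": 0.0546, "rx": 0.0003, "ry": 0.0009, "rz": 0.0007, "gripper": -0.8}, {"tx": 0.0039, "ty": -0.0005, "tz": 0.0546, "rx": 0.0003, "ry": 0.0009, "rz": 0.0007, "gripper": -0.8}, {"tx": 0.0039, "ty": -0.0005, "tz": 0.0546, "rx": 0.0003, "ry": 0.0009, "rz": 0.0007, "gripper": -0.8}, {"tx": 0, "ty": 0, "tz": 0, "rx": 0, "ry": 0, "rz": 0, "gripper": -0.8}, {"tx": 0, "ty": 0, "tz": 0, "rx": 0, "ry": 0, "rz": 0, "gripper": 1}, {"tx": 0, "ty": 0, "tz": 0, "rx": 0, "ry": 0, "rz": 0, "gripper": 1}, {"tx": 0, "ty": 0, "tz": 0, "rx": 0, "ry": 0, "rz": 0, "gripper": 1}, {"tx": 0, "ty": 0, "tz": 0, "rx": 0, "ry": 0, "rz": 0, "gripper": 1}]'

```text
time_s: 45.55
ee_pos: [548.3, 296.1, 13.7]
ee_rot: [-180.0, 20.1, -162.1]
force: [-0.7, -2.1, 6.2]
gripper_width: 66.1
gripper_force: 30.0
```

```bash
python3 - <<'E'
from h import *
log()
s=env.state();r=R.from_euler('xyz',s['ee_rot'],degrees=True);g0=np.array(s['ee_pos'])-r.apply([0,0,19])
Rs=toolR(MAG[2],70); g=np.r_[S0,32.]-8*lat(MAG[2])
plan([('lift',g0+[-20,-10,170],r),('mid',[470,100,210],toolR(45,15)),('swing',g+[0,0,140],Rs)])
E
```

```text
t 45.55 pos [548.3 296.1  13.7] rot [-180.    20.1 -162.1] q [ 29.4  26.8 114.1 -11.7  19.8 -68.2] w 66.1 F [-0.7 -2.1  6.2]
lift: n=3 row=[-0.025, -0.0023, -0.1115, -0.0, 0.0, -0.0] end=[528.3 286.  183.6] zmin=70 ok=True q=[ 30.  13. 105.  -6.  42. -75.] endErr=0.1
mid: n=8 row=[0.0077, -0.0496, -0.0055, 0.0117, 0.1309, 0.2657] end=[466.5 103.4 191.5] zmin=185 ok=True q=[  3.  16.  99.  11.  76. -45.] endErr=0.2
swing: n=7 row=[-0.0473, -0.0266, -0.0296, -0.1242, 0.2524, 0.1355] end=[ 478.6 -100.3  165.3] zmin=165 ok=True q=[-39.  41.  94.  41. 105. -60.] endErr=0.2
```

Call:
send_rows --motion '[{"tx": -0.025, "ty": -0.0023, "tz": -0.1115, "rx": 0, "ry": 0, "rz": 0, "gripper": 1}, {"tx": -0.025, "ty": -0.0023, "tz": -0.1115, "rx": 0, "ry": 0, "rz": 0, "gripper": 1}, {"tx": -0.025, "ty": -0.0023, "tz": -0.1115, "rx": 0, "ry": 0, "rz": 0, "gripper": 1}, {"tx": 0.0077, "ty": -0.0496, "tz": -0.0055, "rx": 0.0117, "ry": 0.1309, "rz": 0.2657, "gripper": 1}, {"tx": 0.0077, "ty": -0.0496, "tz": -0.0055, "rx": 0.0117, "ry": 0.1309, "rz": 0.2657, "gripper": 1}, {"tx": 0.0077, "ty": -0.0496, "tz": -0.0055, "rx": 0.0117, "ry": 0.1309, "rz": 0.2657, "gripper": 1}, {"tx": 0.0077, "ty": -0.0496, "tz": -0.0055, "rx": 0.0117, "ry": 0.1309, "rz": 0.2657, "gripper": 1}, {"tx": 0.0077, "ty": -0.0496, "tz": -0.0055, "rx": 0.0117, "ry": 0.1309, "rz": 0.2657, "gripper": 1}, {"tx": 0.0077, "ty": -0.0496, "tz": -0.0055, "rx": 0.0117, "ry": 0.1309, "rz": 0.2657, "gripper": 1}, {"tx": 0.0077, "ty": -0.0496, "tz": -0.0055, "rx": 0.0117, "ry": 0.1309, "rz": 0.2657, "gripper": 1}, {"tx": 0.0077, "ty": -0.0496, "tz": -0.0055, "rx": 0.0117, "ry": 0.1309, "rz": 0.2657, "gripper": 1}]'

```text
time_s: 46.92
ee_pos: [465.5, 102.7, 190.2]
ee_rot: [-179.8, -15.2, 134.7]
force: [-0.6, -0.3, -1.6]
gripper_width: 66.2
gripper_force: 30.0
```

Call:
send_rows --motion '[{"tx": -0.0473, "ty": -0.0266, "tz": -0.0296, "rx": -0.1242, "ry": 0.2524, "rz": 0.1355, "gripper": 1}, {"tx": -0.0473, "ty": -0.0266, "tz": -0.0296, "rx": -0.1242, "ry": 0.2524, "rz": 0.1355, "gripper": 1}, {"tx": -0.0473, "ty": -0.0266, "tz": -0.0296, "rx": -0.1242, "ry": 0.2524, "rz": 0.1355, "gripper": 1}, {"tx": -0.0473, "ty": -0.0266, "tz": -0.0296, "rx": -0.1242, "ry": 0.2524, "rz": 0.1355, "gripper": 1}, {"tx": -0.0473, "ty": -0.0266, "tz": -0.0296, "rx": -0.1242, "ry": 0.2524, "rz": 0.1355, "gripper": 1}, {"tx": -0.0473, "ty": -0.0266, "tz": -0.0296, "rx": -0.1242, "ry": 0.2524, "rz": 0.1355, "gripper": 1}, {"tx": -0.0473, "ty": -0.0266, "tz": -0.0296, "rx": -0.1242, "ry": 0.2524, "rz": 0.1355, "gripper": 1}, {"tx": 0, "ty": 0, "tz": 0, "rx": 0, "ry": 0, "rz": 0, "gripper": 1}, {"tx": 0, "ty": 0, "tz": 0, "rx": 0, "ry": 0, "rz": 0, "gripper": 1}]'

```text
time_s: 48.05
ee_pos: [478.6, -100.3, 164.4]
ee_rot: [-179.7, -69.9, 97.6]
force: [0.2, 0.3, -0.9]
gripper_width: 66.1
gripper_force: 30.0
```

```bash
python3 - <<'E'
from h import *
log()
Rs=toolR(MAG[2],70); g=np.r_[S0,32.]-8*lat(MAG[2])
plan([('above',g+[0,0,15],Rs,4),('place',g,Rs,3)])
E
```

```text
t 48.05 pos [ 478.6 -100.3  164.4] rot [-179.7  -69.9   97.6] q [-39.3  40.6  93.9  41.2 104.5 -59.8] w 66.1 F [ 0.2  0.3 -0.9]
above: n=4 row=[-0.0582, 0.0001, 0.0213, -0.0003, 0.0008, -0.0007] end=[ 478.6 -100.2   40.4] zmin=40 ok=True q=[-39.  50.  96.  40.  95. -68.] endErr=0.1
place: n=3 row=[-0.0094, 0.0, 0.0034, -0.0, 0.0001, -0.0001] end=[ 478.6 -100.3   25.5] zmin=25 ok=True q=[-39.  52.  96.  40.  94. -69.] endErr=0.1
```

Call:
send_rows --motion '[{"tx": -0.0582, "ty": 0.0001, "tz": 0.0213, "rx": -0.0003, "ry": 0.0008, "rz": -0.0007, "gripper": 1}, {"tx": -0.0582, "ty": 0.0001, "tz": 0.0213, "rx": -0.0003, "ry": 0.0008, "rz": -0.0007, "gripper": 1}, {"tx": -0.0582, "ty": 0.0001, "tz": 0.0213, "rx": -0.0003, "ry": 0.0008, "rz": -0.0007, "gripper": 1}, {"tx": -0.0582, "ty": 0.0001, "tz": 0.0213, "rx": -0.0003, "ry": 0.0008, "rz": -0.0007, "gripper": 1}, {"tx": -0.0094, "ty": 0, "tz": 0.0034, "rx": 0, "ry": 0, "rz": 0, "gripper": 1}, {"tx": -0.0094, "ty": 0, "tz": 0.0034, "rx": 0, "ry": 0, "rz": 0, "gripper": 1}, {"tx": -0.0094, "ty": 0, "tz": 0.0034, "rx": 0, "ry": 0, "rz": 0, "gripper": 1}, {"tx": 0, "ty": 0, "tz": 0, "rx": 0, "ry": 0, "rz": 0, "gripper": 1}, {"tx": 0, "ty": 0, "tz": 0, "rx": 0, "ry": 0, "rz": 0, "gripper": 1}]'

```text
time_s: 49.18
ee_pos: [478.3, -100.3, 25.9]
ee_rot: [-180.0, -70.0, 97.8]
force: [0.2, -0.6, -1.4]
gripper_width: 66.0
gripper_force: 30.0
```

Call:
send_rows --motion '[{"tx": 0, "ty": 0, "tz": 0, "rx": 0, "ry": 0, "rz": 0, "gripper": -1}, {"tx": 0, "ty": 0, "tz": 0, "rx": 0, "ry": 0, "rz": 0, "gripper": -1}, {"tx": 0, "ty": 0, "tz": 0, "rx": 0, "ry": 0, "rz": 0, "gripper": -1}, {"tx": 0, "ty": 0, "tz": -0.06, "rx": 0, "ry": 0, "rz": 0, "gripper": -1}, {"tx": 0, "ty": 0, "tz": -0.12, "rx": 0, "ry": 0, "rz": 0, "gripper": -1}, {"tx": 0.08, "ty": 0, "tz": -0.04, "rx": 0, "ry": 0, "rz": 0, "gripper": -1}, {"tx": 0.08, "ty": 0, "tz": -0.04, "rx": 0, "ry": 0, "rz": 0, "gripper": -1}, {"tx": 0, "ty": 0, "tz": 0, "rx": 0, "ry": 0, "rz": 0, "gripper": -1}]'

```text
time_s: 50.18
ee_pos: [491.9, -195.2, 147.7]
ee_rot: [179.3, -69.8, 98.4]
force: [0.1, -0.4, -0.8]
gripper_width: 91.2
gripper_force: 0.0
```

```bash
python3 - <<'E'
from h import *
log()
c=grab('top'); print(detect(c,tuple(S0)))
regrip(S0)
E
```

```text
t 50.175 pos [ 491.9 -195.2  147.7] rot [179.3 -69.8  98.4] q [-44.4  46.6  82.7  38.  110.8 -59.7] w 91.2 F [ 0.1 -0.4 -0.8]
[ 479.65 -111.21    7.15    0.95]
swing: n=12 row=[0.0317, 0.0001, 0.0079, 0.0002, -0.3192, -0.0] end=[469.5 -31.3 155.3] zmin=155 ok=True q=[ 24.  19. 114. -47.  70.  42.] endErr=0.3
pre: n=2 row=[0.0424, -0.0003, 0.0624, 0.0, 0.0001, -0.0001] end=[471.1 -45.4  81.2] zmin=81 ok=True q=[ 22.  26. 119. -51.  62.  50.] endErr=0.0
down: n=4 row=[-0.0, -0.0, 0.045, 0.0, -0.0, -0.0] end=[ 479.8 -108.4   17.5] zmin=18 ok=True q=[ 14.  32. 123. -62.  53.  58.] endErr=0.0
```

Call:
send_rows --motion '[{"tx": 0.0317, "ty": 0, "tz": 0.0079, "rx": 0.0002, "ry": -0.3192, "rz": 0, "gripper": -1}, {"tx": 0.0317, "ty": 0, "tz": 0.0079, "rx": 0.0002, "ry": -0.3192, "rz": 0, "gripper": -1}, {"tx": 0.0317, "ty": 0, "tz": 0.0079, "rx": 0.0002, "ry": -0.3192, "rz": 0, "gripper": -1}, {"tx": 0.0317, "ty": 0, "tz": 0.0079, "rx": 0.0002, "ry": -0.3192, "rz": 0, "gripper": -1}, {"tx": 0.0317, "ty": 0, "tz": 0.0079, "rx": 0.0002, "ry": -0.3192, "rz": 0, "gripper": -1}, {"tx": 0.0317, "ty": 0, "tz": 0.0079, "rx": 0.0002, "ry": -0.3192, "rz": 0, "gripper": -1}, {"tx": 0.0317, "ty": 0, "tz": 0.0079, "rx": 0.0002, "ry": -0.3192, "rz": 0, "gripper": -1}, {"tx": 0.0317, "ty": 0, "tz": 0.0079, "rx": 0.0002, "ry": -0.3192, "rz": 0, "gripper": -1}, {"tx": 0.0317, "ty": 0, "tz": 0.0079, "rx": 0.0002, "ry": -0.3192, "rz": 0, "gripper": -1}, {"tx": 0.0317, "ty": 0, "tz": 0.0079, "rx": 0.0002, "ry": -0.3192, "rz": 0, "gripper": -1}, {"tx": 0.0317, "ty": 0, "tz": 0.0079, "rx": 0.0002, "ry": -0.3192, "rz": 0, "gripper": -1}, {"tx": 0.0317, "ty": 0, "tz": 0.0079, "rx": 0.0002, "ry": -0.3192, "rz": 0, "gripper": -1}]'

```text
time_s: 51.72
ee_pos: [468.4, -30.1, 154.3]
ee_rot: [-179.9, 45.2, 98.1]
force: [0.2, -0.1, -0.4]
gripper_width: 91.4
gripper_force: 0.0
```

Call:
send_rows --motion '[{"tx": 0, "ty": 0, "tz": 0, "rx": 0, "ry": 0, "rz": 0, "gripper": -1}, {"tx": 0, "ty": 0, "tz": 0, "rx": 0, "ry": 0, "rz": 0, "gripper": -1}]'

```text
time_s: 51.98
ee_pos: [468.6, -31.4, 154.6]
ee_rot: [-179.7, 44.8, 98.0]
force: [0.9, 0.0, 1.0]
gripper_width: 91.3
gripper_force: 0.0
```

```bash
python3 - <<'E'
from h import *
log()
c=grab('scene'); print(detect(c,(481,-111)))
regrip(np.array([479.8,-110.5]),final=False)
E
```

```text
t 51.975 pos [468.6 -31.4 154.6] rot [-179.7   44.8   98. ] q [ 23.5  19.4 114.1 -46.3  69.6  41.7] w 91.3 F [0.9 0.  1. ]
[ 480.86 -108.99    8.19    0.95]
pre: n=2 row=[0.0422, 0.0002, 0.0625, -0.0017, -0.0035, 0.0001] end=[470.9 -45.9  81.2] zmin=81 ok=True q=[ 22.  26. 119. -51.  61.  50.] endErr=0.1
down: n=4 row=[-0.0, 0.0, 0.045, 0.0, 0.0, -0.0] end=[ 479.5 -108.9   17.6] zmin=18 ok=True q=[ 14.  32. 123. -62.  53.  58.] endErr=0.1
```

Call:
send_rows --motion '[{"tx": 0.0422, "ty": 0.0002, "tz": 0.0625, "rx": -0.0017, "ry": -0.0035, "rz": 0, "gripper": -1}, {"tx": 0.0422, "ty": 0.0002, "tz": 0.0625, "rx": -0.0017, "ry": -0.0035, "rz": 0, "gripper": -1}, {"tx": 0, "ty": 0, "tz": 0.045, "rx": 0, "ry": 0, "rz": 0, "gripper": -1}, {"tx": 0, "ty": 0, "tz": 0.045, "rx": 0, "ry": 0, "rz": 0, "gripper": -1}, {"tx": 0, "ty": 0, "tz": 0.045, "rx": 0, "ry": 0, "rz": 0, "gripper": -1}, {"tx": 0, "ty": 0, "tz": 0.045, "rx": 0, "ry": 0, "rz": 0, "gripper": -1}, {"tx": 0, "ty": 0, "tz": 0, "rx": 0, "ry": 0, "rz": 0, "gripper": -1}, {"tx": 0, "ty": 0, "tz": 0, "rx": 0, "ry": 0, "rz": 0, "gripper": 1}, {"tx": 0, "ty": 0, "tz": 0, "rx": 0, "ry": 0, "rz": 0, "gripper": 1}, {"tx": 0, "ty": 0, "tz": 0, "rx": 0, "ry": 0, "rz": 0, "gripper": 1}, {"tx": 0, "ty": 0, "tz": 0, "rx": 0, "ry": 0, "rz": 0, "gripper": 1}]'

```text
time_s: 53.4
ee_pos: [479.9, -107.9, 17.7]
ee_rot: [180.0, 45.1, 97.9]
force: [-1.1, 3.2, 5.8]
gripper_width: 65.8
gripper_force: 30.0
```

```bash
python3 - <<'E'
from h import *
toentry(np.array([480.2,-110.3]))
E
```

```text
t 53.4 pos [ 479.9 -107.9   17.7] rot [180.   45.1  97.9] q [ 14.5  31.8 123.3 -62.2  52.7  58.3] w 65.8 F [-1.1  3.2  5.8]
off lat,z,long 15.9 8.1 -0.0
entry grasp mag [34.  -8.1 42.9]
lift: n=2 row=[-0.0778, 0.0, -0.0777, 0.0017, 0.0015, 0.001] end=[ 479.8 -107.8  127.7] zmin=73 ok=True q=[ 14.  21. 118. -53.  62.  42.] endErr=0.0
swing: n=10 row=[0.0359, -0.0009, 0.0012, 0.0, 0.3, -0.0] end=[453.4  50.9 109.6] zmin=85 ok=True q=[-22.  26. 112.  40.  73. -53.] endErr=0.3
```

Call:
send_rows --motion '[{"tx": -0.0778, "ty": 0, "tz": -0.0777, "rx": 0.0017, "ry": 0.0015, "rz": 0.001, "gripper": 1}, {"tx": -0.0778, "ty": 0, "tz": -0.0777, "rx": 0.0017, "ry": 0.0015, "rz": 0.001, "gripper": 1}, {"tx": 0.0359, "ty": -0.0009, "tz": 0.0012, "rx": 0, "ry": 0.3, "rz": 0, "gripper": 1}, {"tx": 0.0359, "ty": -0.0009, "tz": 0.0012, "rx": 0, "ry": 0.3, "rz": 0, "gripper": 1}, {"tx": 0.0359, "ty": -0.0009, "tz": 0.0012, "rx": 0, "ry": 0.3, "rz": 0, "gripper": 1}, {"tx": 0.0359, "ty": -0.0009, "tz": 0.0012, "rx": 0, "ry": 0.3, "rz": 0, "gripper": 1}, {"tx": 0.0359, "ty": -0.0009, "tz": 0.0012, "rx": 0, "ry": 0.3, "rz": 0, "gripper": 1}, {"tx": 0.0359, "ty": -0.0009, "tz": 0.0012, "rx": 0, "ry": 0.3, "rz": 0, "gripper": 1}, {"tx": 0.0359, "ty": -0.0009, "tz": 0.0012, "rx": 0, "ry": 0.3, "rz": 0, "gripper": 1}, {"tx": 0.0359, "ty": -0.0009, "tz": 0.0012, "rx": 0, "ry": 0.3, "rz": 0, "gripper": 1}, {"tx": 0.0359, "ty": -0.0009, "tz": 0.0012, "rx": 0, "ry": 0.3, "rz": 0, "gripper": 1}, {"tx": 0.0359, "ty": -0.0009, "tz": 0.0012, "rx": 0, "ry": 0.3, "rz": 0, "gripper": 1}]'

```text
time_s: 54.9
ee_pos: [453.1, 50.7, 109.2]
ee_rot: [-180.0, -45.3, 97.8]
force: [0.0, -0.6, -2.7]
gripper_width: 66.1
gripper_force: 30.0
```

Call:
send_rows --motion '[{"tx": 0, "ty": 0, "tz": 0, "rx": 0, "ry": 0, "rz": 0, "gripper": 1}, {"tx": 0, "ty": 0, "tz": 0, "rx": 0, "ry": 0, "rz": 0, "gripper": 1}]'

```text
time_s: 55.15
ee_pos: [453.1, 50.4, 108.8]
ee_rot: [-179.9, -44.9, 97.8]
force: [1.1, 0.2, -2.1]
gripper_width: 66.1
gripper_force: 30.0
```

```bash
python3 - <<'E'
from h import *
lower([34.2,-8.5,42.3])
E
```

```text
t 55.15 pos [453.1  50.4 108.8] rot [-179.9  -44.9   97.8] q [-22.   25.9 112.   39.7  73.2 -52.5] w 66.1 F [ 1.1  0.2 -2.1]
above: n=2 row=[-0.0466, 0.0006, 0.0466, -0.0009, 0.0021, -0.0009] end=[453.7  50.4  42.8] zmin=43 ok=True q=[-22.  32. 115.  42.  67. -59.] endErr=0.0
place: n=4 row=[-0.0053, 0.0, 0.0053, 0.0, -0.0, 0.0] end=[453.7  50.4  27.9] zmin=28 ok=True q=[-22.  33. 115.  43.  65. -60.] endErr=0.0
```

Call:
send_rows --motion '[{"tx": -0.0466, "ty": 0.0006, "tz": 0.0466, "rx": -0.0009, "ry": 0.0021, "rz": -0.0009, "gripper": 1}, {"tx": -0.0466, "ty": 0.0006, "tz": 0.0466, "rx": -0.0009, "ry": 0.0021, "rz": -0.0009, "gripper": 1}, {"tx": -0.0053, "ty": 0, "tz": 0.0053, "rx": 0, "ry": 0, "rz": 0, "gripper": 1}, {"tx": -0.0053, "ty": 0, "tz": 0.0053, "rx": 0, "ry": 0, "rz": 0, "gripper": 1}, {"tx": -0.0053, "ty": 0, "tz": 0.0053, "rx": 0, "ry": 0, "rz": 0, "gripper": 1}, {"tx": -0.0053, "ty": 0, "tz": 0.0053, "rx": 0, "ry": 0, "rz": 0, "gripper": 1}, {"tx": 0, "ty": 0, "tz": 0, "rx": 0, "ry": 0, "rz": 0, "gripper": 1}, {"tx": 0, "ty": 0, "tz": 0, "rx": 0, "ry": 0, "rz": 0, "gripper": 1}]'

```text
time_s: 56.15
ee_pos: [454.2, 50.7, 28.8]
ee_rot: [179.9, -45.2, 97.9]
force: [1.1, -0.3, 4.2]
gripper_width: 65.7
gripper_force: 30.0
```

```bash
python3 -c "
from h import *
log();inmag()"
```

```text
t 56.15 pos [454.2  50.7  28.8] rot [179.9 -45.2  97.9] q [-22.1  33.3 115.4  42.7  65.2 -60.3] w 65.7 F [ 1.1 -0.3  4.2]
grasp mag [34.7 -8.3 42.2]
```

The force reading turned positive (+4.2 N), so the cover is resting on the track floor. I'll release and retreat.

Call:
send_rows --motion '[{"tx": 0, "ty": 0, "tz": 0, "rx": 0, "ry": 0, "rz": 0, "gripper": -0.7}, {"tx": 0, "ty": 0, "tz": 0, "rx": 0, "ry": 0, "rz": 0, "gripper": -0.7}, {"tx": 0, "ty": 0, "tz": 0, "rx": 0, "ry": 0, "rz": 0, "gripper": -0.7}, {"tx": 0, "ty": 0, "tz": -0.03, "rx": 0, "ry": 0, "rz": 0, "gripper": -0.7}, {"tx": 0, "ty": 0, "tz": -0.08, "rx": 0, "ry": 0, "rz": 0, "gripper": -0.7}, {"tx": 0, "ty": 0, "tz": -0.12, "rx": 0, "ry": 0, "rz": 0, "gripper": -0.7}, {"tx": 0, "ty": 0, "tz": -0.12, "rx": 0, "ry": 0, "rz": 0, "gripper": -0.7}, {"tx": 0, "ty": 0, "tz": -0.12, "rx": 0, "ry": 0, "rz": 0, "gripper": 1}, {"tx": 0, "ty": 0, "tz": 0, "rx": 0, "ry": 0, "rz": 0, "gripper": 1}, {"tx": 0, "ty": 0, "tz": 0, "rx": 0, "ry": 0, "rz": 0, "gripper": 1}]'

```text
time_s: 57.4
ee_pos: [475.7, -114.3, 193.7]
ee_rot: [-179.9, -45.2, 97.7]
force: [-0.6, -0.2, 0.3]
gripper_width: 50.2
gripper_force: 0.0
```

```bash
python3 - <<'E'
from h import *
log()
c=grab('top','top9.png'); grab('scene','scene9.png')
a=cv2.imread('pics/top7.png').astype(int);b=cv2.imread('pics/top9.png').astype(int)
q=proj(c,[mag(35,0,40)])[0].astype(int); print('diff to previous cover in entry',np.abs(a-b)[q[1]-14:q[1]+14,q[0]-14:q[0]+14].mean())
pushplan()
E
```

```text
t 57.4 pos [ 475.7 -114.3  193.7] rot [-179.9  -45.2   97.7] q [-35.6  27.4  93.5  31.   93.3 -51.3] w 50.2 F [-0.6 -0.2  0.3]
diff to previous cover in entry 4.733843537414966
pre: n=6 row=[0.0376, -0.0228, 0.0504, -0.0007, -0.2515, -0.0002] end=[385.2  39.9 110. ] zmin=110 ok=True q=[  4.   8. 121.  -0.  51.  -4.] endErr=0.2
down: n=3 row=[0.0001, 0.0001, 0.0667, -0.0, 0.0001, -0.0001] end=[385.3  40.1  10. ] zmin=10 ok=True q=[  4.  17. 129.   0.  34.  -4.] endErr=0.1
push: n=9 row=[-0.0, 0.0288, -0.0, -0.0, -0.0, 0.0] end=[513.7  57.7  10. ] zmin=10 ok=True q=[  5.  26. 112.   0.  42.  -3.] endErr=0.1
back: n=1 row=[-0.0002, -0.0502, -0.0, -0.0, -0.0001, 0.0001] end=[488.8  54.2  10. ] zmin=10 ok=True q=[  5.  24. 116.   0.  40.  -3.] endErr=0.0
up: n=3 row=[0.0, -0.0, -0.1067, -0.0, -0.0, -0.0] end=[488.8  54.2 170. ] zmin=63 ok=True q=[  5.  13. 104.   0.  63.  -3.] endErr=0.1
```

Call:
send_rows --motion '[{"tx": 0.0376, "ty": -0.0228, "tz": 0.0504, "rx": -0.0007, "ry": -0.2515, "rz": -0.0002, "gripper": 1}, {"tx": 0.0376, "ty": -0.0228, "tz": 0.0504, "rx": -0.0007, "ry": -0.2515, "rz": -0.0002, "gripper": 1}, {"tx": 0.0376, "ty": -0.0228, "tz": 0.0504, "rx": -0.0007, "ry": -0.2515, "rz": -0.0002, "gripper": 1}, {"tx": 0.0376, "ty": -0.0228, "tz": 0.0504, "rx": -0.0007, "ry": -0.2515, "rz": -0.0002, "gripper": 1}, {"tx": 0.0376, "ty": -0.0228, "tz": 0.0504, "rx": -0.0007, "ry": -0.2515, "rz": -0.0002, "gripper": 1}, {"tx": 0.0376, "ty": -0.0228, "tz": 0.0504, "rx": -0.0007, "ry": -0.2515, "rz": -0.0002, "gripper": 1}, {"tx": 0, "ty": 0, "tz": 0, "rx": 0, "ry": 0, "rz": 0, "gripper": 1}, {"tx": 0.002, "ty": 0, "tz": 0.0655, "rx": 0, "ry": 0, "rz": 0, "gripper": 1}, {"tx": 0, "ty": 0, "tz": 0.0655, "rx": 0, "ry": 0, "rz": 0, "gripper": 1}, {"tx": 0, "ty": 0, "tz": 0.0655, "rx": 0, "ry": 0, "rz": 0, "gripper": 1}, {"tx": 0, "ty": 0, "tz": 0, "rx": 0, "ry": 0, "rz": 0, "gripper": 1}]'

```text
time_s: 58.88
ee_pos: [384.6, 38.8, 10.5]
ee_rot: [-179.8, 0.1, 97.7]
force: [-0.7, 0.4, -0.0]
gripper_width: 0.3
gripper_force: 0.0
```

```bash
python3 -c "
from h import *
log();inmag()"
```

```text
t 58.875 pos [384.6  38.8  10.5] rot [-1.798e+02  1.000e-01  9.770e+01] q [  4.1  17.2 128.7  -0.2  34.3  -3.5] w 0.3 F [-0.7  0.4 -0. ]
grasp mag [-35.7   3.   29.5]
```

Call:
send_rows --motion '[{"tx": 0.002, "ty": 0.0294, "tz": 0, "rx": 0, "ry": 0, "rz": 0, "gripper": 1}, {"tx": 0, "ty": 0.0294, "tz": 0, "rx": 0, "ry": 0, "rz": 0, "gripper": 1}, {"tx": 0, "ty": 0.0294, "tz": 0, "rx": 0, "ry": 0, "rz": 0, "gripper": 1}, {"tx": 0, "ty": 0.0294, "tz": 0, "rx": 0, "ry": 0, "rz": 0, "gripper": 1}, {"tx": 0, "ty": 0.0294, "tz": 0, "rx": 0, "ry": 0, "rz": 0, "gripper": 1}, {"tx": 0, "ty": 0.0294, "tz": 0, "rx": 0, "ry": 0, "rz": 0, "gripper": 1}, {"tx": 0, "ty": 0.0294, "tz": 0, "rx": 0, "ry": 0, "rz": 0, "gripper": 1}, {"tx": 0, "ty": 0.0294, "tz": 0, "rx": 0, "ry": 0, "rz": 0, "gripper": 1}, {"tx": 0, "ty": 0.0284, "tz": 0, "rx": 0, "ry": 0, "rz": 0, "gripper": 1}, {"tx": 0, "ty": 0, "tz": 0, "rx": 0, "ry": 0, "rz": 0, "gripper": 1}, {"tx": 0, "ty": 0, "tz": 0, "rx": 0, "ry": 0, "rz": 0, "gripper": 1}]'

```text
time_s: 60.25
ee_pos: [518.7, 58.8, 12.9]
ee_rot: [179.7, 0.1, 97.8]
force: [1.4, 1.7, -1.5]
gripper_width: 0.7
gripper_force: 1.2
```

Call:
send_rows --motion '[{"tx": 0, "ty": -0.05, "tz": 0, "rx": 0, "ry": 0, "rz": 0, "gripper": 1}, {"tx": 0, "ty": 0, "tz": -0.11, "rx": 0, "ry": 0, "rz": 0, "gripper": 1}, {"tx": 0, "ty": 0, "tz": -0.12, "rx": 0, "ry": 0, "rz": 0, "gripper": 1}, {"tx": 0, "ty": 0, "tz": -0.12, "rx": 0, "ry": 0, "rz": 0, "gripper": 1}, {"tx": 0, "ty": 0, "tz": -0.12, "rx": 0, "ry": 0, "rz": 0, "gripper": 1}, {"tx": -0.12, "ty": -0.03, "tz": 0, "rx": 0, "ry": 0, "rz": 0, "gripper": 1}, {"tx": -0.12, "ty": -0.03, "tz": 0, "rx": 0, "ry": 0, "rz": 0, "gripper": 1}, {"tx": -0.12, "ty": -0.03, "tz": 0, "rx": 0, "ry": 0, "rz": 0, "gripper": 1}, {"tx": -0.12, "ty": 0, "tz": 0, "rx": 0, "ry": 0, "rz": 0, "gripper": 1}, {"tx": -0.12, "ty": 0, "tz": 0, "rx": 0, "ry": 0, "rz": 0, "gripper": 1}, {"tx": 0, "ty": 0, "tz": 0, "rx": 0, "ry": 0, "rz": 0, "gripper": 1}]'

```text
time_s: 61.62
ee_pos: [487.7, -251.9, 247.6]
ee_rot: [179.8, 0.2, 97.5]
force: [-0.1, -0.4, 0.3]
gripper_width: 0.6
gripper_force: 0.0
```

```bash
python3 - <<'E'
from h import *
log(); c=checkpawl('top10.png')
q=proj(c,[mag(140,50,20)])[0].astype(int); im=cv2.imread('pics/top10.png')[q[1]-75:q[1]+75,q[0]-85:q[0]+65]
c2=grab('scene','scene10.png'); q=proj(c2,[mag(140,0,30)])[0].astype(int); b=cv2.imread('pics/scene10.png')[q[1]-50:q[1]+50,q[0]-50:q[0]+50]
cv2.imwrite('pics/10c.png',np.hstack([cv2.resize(im,(400,400),interpolation=cv2.INTER_CUBIC),cv2.resize(b,(400,400),interpolation=cv2.INTER_CUBIC)]))
E
```

```text
t 61.625 pos [ 487.7 -251.9  247.6] rot [179.8   0.2  97.5] q [-28.5  14.7  89.9  -0.1  75.1 -35.9] w 0.6 F [-0.1 -0.4  0.3]
brass n 32 [108.  -13.5] tip x,y [108. -15.]
[(60, 111), (66, 111), (72, 109), (78, 111), (84, 112), (90, 112), (96, 112), (102, 110), (108, 71), (114, 114), (120, 187), (126, 210), (132, 212), (138, 210), (144, 212)]
```

View pics/10c.png

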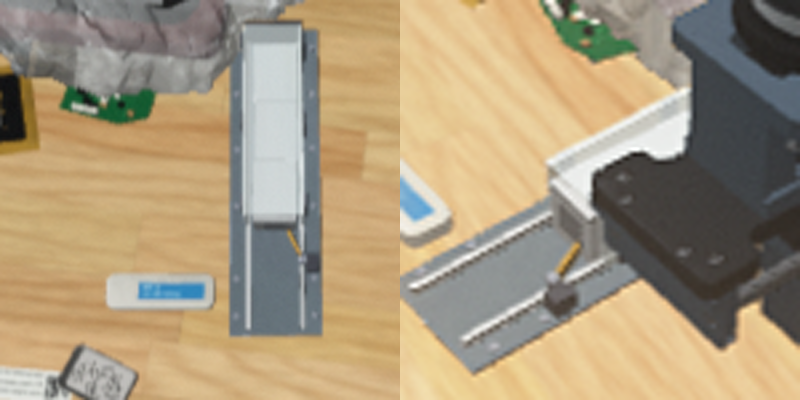

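All three covers lie plate side up in the tunnel, with joints visible at about y=100 and y=158. The pawl is sprung out, the remote is on the desk to the side, and the board hasn't moved. I'm handing in the job.

```bash
python3 -c "
from workcell import env
print(env.job_done())"
```

```text
the job is handed in; nothing more can be done
None
```

I handed the job in at about 62 s of robot time: the last camera views show all three covers in the magazine past the sprung-out pawl with their open sides down, the remote on the desk well clear, and the circuit board where it lay; `env.job_done()` returned no verdict.

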